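# Pry open the spice chest and nest the cup with its twin

## Robot

A 6-joint arm with a two-finger parallel gripper is mounted at the origin on the work surface. World frame = base frame: x ahead of the robot, y to its left, z up, the work surface at z = 0. Lengths are in mm, angles in rad, forces in N, time in s.
With the tool pointing down it reaches from about 300 to 850 mm from the base axis. Payload 4.2 kg.
Tool frame: the origin (TCP) lies at the very end of the fingers, on their centre line; the grasp point (between the pads) lies 19 mm behind it (arm.hold_point_z is the distance from the TCP to the grasp point, in mm); z points along the fingers, y is the direction in which the jaws open and shut (so a half turn about z gives the same grasp; the last joint's range is limited). The gripper opens to 91 mm and grips with 3 to 60 N. Pads are 32 mm wide; open, the fingers measure 118 mm over their backs; the gripper's body (76 mm by 178 mm) begins 60 mm behind the grasp point.
Start: joints at [-1.337, 0.32, 1.565, -0, 1.257, -0.02], TCP at [144.376, -556.596, 213.976] pointing down, gripper open.
Joint ranges: [-3.11, 3.11], [-0.84, 2.01], [0.21, 2.61], [-1.34, 4.49], [0.05, 2.63], [-2.56, 2.56]. Speed limits (rad/s): [2.57, 2.57, 3.14, 3.14, 3.14, 3.14].

## Interface

Orientations are given as a rotation vector (axis times angle).
In Python, from plant import arm gives the robot as it stands.
- The arm moves only by the tool apply_moves, never from a script. Its argument "rows" is a list of rows, each an object with "angular": the turn, a rotation vector about the world's x, y, z in degrees, a list of three; "linear": the shift along the world's x, y, z in mm, a list of three; "gripper": the finger opening in mm, from 0 to 91.2. In form: [{"angular": [ax, ay, az], "linear": [tx, ty, tz], "gripper": gripper}, ...]. A call has 1 to 12 rows; each row shifts and turns the commanded pose from where the row before left it; what a row does not reach is not made up. A row lasts 1/12 s, in which the tool goes at most 41.7 mm and 7.16 degrees, less where a joint would pass 70% of its speed; a pose out of reach is approached as far as the arm can. A call is refused whole if a number of a shift passes 41.7 or a number of a turn 7.16, either way. A call with a gripper value outside its range is refused whole. The fingers move at their own pace and stop on an object; "force" is the grip in N (left out, the last holds). Time passes only in rows, so rows that do not move let the fingers close. It gives the time, the measured TCP pose, the force and the opening at its end, in the units of the state.
- arm.get_state(): the state, without advancing time (a new reading comes with each control period).
- arm.read_camera(name): name is "scene" or "top" or "wrist"; returns a dict with "img" (480x640x3 uint8, red, green, blue), "fx", "fy", "cx", "cy" (pixels), "dist" ([k1, k2, p1, p2, k3] as OpenCV has them; the pictures are not rectified), "extrinsics" (4x4, takes a point from camera to world coordinates); the wrist camera has in their place "mount" (4x4, takes a point from camera to tool coordinates, whose origin is the TCP and whose axes are the flange's). Camera axes: x right, y up, looking along -z (the intrinsics and any distortion apply to the point x, -y, -z); pixel columns grow to the right and rows downward; lengths in mm; the calibration is good to about 2 mm. A picture is of the moment at which its call begins: read the wrist's pose just before it. There is no depth.
- arm.hand_in(): hands the job in, once; it reports no verdict.
Trained networks look in the newest picture that a camera, given by its name, has taken for a name from the list of things; names that differ only in an ending like _2 or _b are one class to them, and where a whole thing is asked for, a point or a joint stands for the part that bears it (a point fixed in the world has none). Each returns a list of dicts, best first, with "score" (0 to 1); they miss things now and then, are a little off and sometimes report something else, mostly with a low value. They report only what shows in the picture. A call takes as long as a camera call. They do not tell look-alikes from the thing itself.
- arm.recognise(thing, camera): "box" ([left, top, right, bottom] in pixels, round what is visible of it).
- arm.cut_out(thing, camera): "region" (480x640 bool, what is visible of it) and "box" ([left, top, right, bottom] in pixels, round what is visible of it).
The state is a dict: "t": time; "joint_pos": joint angles; "qd": joint speeds; "tau": joint torques, N m; "eef_pos": TCP position; "orientation": TCP orientation; "contact_force": force on the tool from outside, world axes, zero at the start; "ft_torque": the same for the moment, N m; "opening": finger opening in mm.
Only numpy, scipy, OpenCV 4.12 (cv2) and the standard library are available. Lean on these libraries where they do the work, as an engineer would, in place of code of your own. Each camera call takes 0.05 s, during which the arm holds its last target. There are 200 camera calls.

## Task

Put the white cup away: slip the spatula's blade into the slot at the front of the wooden chest, feeling along it for the open mouth, and lever the lid up with it, then swing the lid with the spatula past upright so that it stays open; the gripper itself must not touch the lid. Lay the spatula down on the bench clear of the chest, then lower the white cup upright, without dropping it, into the green cup in the chest so that it is fully nested, and leave both standing in there, the lid open and the other things on the bench undisturbed.

Things in the scene. Friction and masses are not known exactly. Their poses are not given: they have to be found in the camera images.
- chest: Teak chest fixed to the bench, 150 mm (x) by 150 mm (y), 100 mm high without its lid, walls 10 mm, floor 4 mm. Origin: centre of its underside; z up, -x is its front. The middle 110 mm of the front wall is 5 mm lower (95 mm), which leaves a slot 5 mm high under the closed lid, partly filled by two brass blocks (see slot).
- slot (a point): Middle of the whole slot, not of its mouth, on the outer face of the front wall, 97.5 mm above the bench; axes as the chest's, blade goes in along +x. Two brass blocks 25 mm wide leave one open mouth 50 mm wide between them, its centre anywhere up to 18 mm left or right of this point and not reported: find it by touch or sight. The gaps outside the blocks are too narrow.
- hinge (a point): Middle of the lid's hinge line: top outer edge of the chest's back wall, 100 mm above the bench; the hinge runs along the chest's y.
- lid (a joint): Angle of the lid in rad: 0 closed and flat on the chest, 1.57 upright, stop at 1.9. The hinge is stiff: the lid stays where it is left; 4 to 6 N up at the front edge moves it.
- lid_edge (a point): Middle of the lower front edge of the lid, a dark wooden board 150 x 150 x 12 mm, flush with the chest's sides; 150 mm from the hinge.
- spatula: Offset spatula, 200 mm long, 110 g, lying flat on the bench. Origin: underside of the handle at the place to grip, about the centre of mass; +x towards the blade, z up. Wooden handle 18 mm wide, 24 mm high, from x = -80 to +30 mm; steel blade 36 mm wide, 2.5 mm thick, flush with the handle's underside, from x = 30 to 120 mm.
- blade_tip (a point): Middle of the blade's front edge, half way through its thickness; axes as the spatula's.
- cup: White melamine cup standing on the bench, 60 mm high, 66 mm across the rim, 40 mm across the foot, wall 3 mm, solid bottom 26 mm thick, 70 g. Origin: centre of its underside, z up.
- twin: Green cup of the same shape and size, standing on the floor of the chest. Origin: centre of its underside, z up. The white cup fully nested in it rests on its inner floor, 26 mm higher than it.
- mortar: Bystander: round dark stone mortar, 150 mm across, 75 mm high, 2.5 kg, with a wooden pestle leaning in it. Origin: centre of its underside.
- bowl: Bystander: white melamine bowl, 130 mm across, 50 mm high. Origin: centre of its underside.
- turntable: Bystander: clear acrylic turntable, 190 mm across, 18 mm high, fixed. Origin: centre of its underside.
- jar1: Bystander: empty glass jar on the turntable, 68 mm across, 95 mm high. Origin: centre of its underside.
- jar2: Bystander: like jar1.
Things that resemble listed ones, but are neither listed nor needed, are in the scene too. What is shaped like the cup but red or turquoise is not meant.

How it is judged:
By the outcome, as a careful person would: the job done as asked, in the order asked, and still so for the second after the job is handed in, with the robot touching nothing.
It also fails if it takes over 72 s, if anything falls off the work surface, if the arm or the gripper's body presses on something with over 40 N, if the wrist force passes 120 N, or if a joint passes its speed limit or range.

## Working session

There is one attempt and no reset: what is moved stays moved. The work goes in short steps, Python scripts to look and compute and a tool call to move; the robot and the scene stay as the last step left them, time stands still between calls to the robot, and variables do not carry over. Pictures are saved under pics/ and viewed, about 8 in all and at most 12, crops included, and the job is handed in when it is done.

Besides the shell and the picture viewer there is one more tool, called by a JSON object that holds its "name" and its "arguments". apply_moves: Moves the arm, as the interface text tells. Its arguments: {"type":"object","properties":{"rows":{"type":"array","items":{"type":"object","properties":{"angular":{"type":"array","items":{"type":"number"}},"linear":{"type":"array","items":{"type":"number"}},"gripper":{"type":"number"}}}},"force":{"type":"number"}},"required":["rows"]}

```bash
ls; mkdir -p pics; cat > h.py <<'E'
import numpy as np, cv2
from plant import arm
from scipy.spatial.transform import Rotation as R
def cam(name):
    s=arm.get_state(); c=arm.read_camera(name)
    K=np.array([[c['fx'],0,c['cx']],[0,c['fy'],c['cy']],[0,0,1]],float); d=np.array(c['dist'],float)
    if 'mount' in c:
        T=np.eye(4); T[:3,:3]=R.from_rotvec(s['orientation']).as_matrix(); T[:3,3]=s['eef_pos']; E=T@np.array(c['mount'])
    else: E=np.array(c['extrinsics'])
    return c['img'],K,d,E
def px2w(uv,z,K,d,E):
    uv=np.array(uv,float).reshape(-1,1,2)
    n=cv2.undistortPoints(uv,K,d).reshape(-1,2)
    r=np.c_[n[:,0],-n[:,1],-np.ones(len(n))]@E[:3,:3].T
    o=E[:3,3]; return o+r*((z-o[2])/r[:,2])[:,None]
def w2px(P,K,d,E):
    P=np.array(P,float).reshape(-1,3); q=(P-E[:3,3])@E[:3,:3]
    q=q*[1,-1,-1]
    return cv2.projectPoints(q,np.zeros(3),np.zeros(3),K,d)[0].reshape(-1,2)
def save(n,img): cv2.imwrite('pics/'+n,cv2.cvtColor(img,cv2.COLOR_RGB2BGR))
E
python3 - <<'E'
from h import *
print(arm.get_state())
for n in ['top','scene']:
    img,K,d,E=cam(n); save(n+'1.png',img); print(n,K[0,0],E.round(2).tolist(),d)
    for t in ['chest','lid','spatula','cup','twin','mortar','bowl','turntable','jar1']:
        print(t,[(np.round(r['box']).tolist(),round(r['score'],2)) for r in arm.recognise(t,n)][:5])
E
```

```text
pics
{'t': 0.0, 'joint_pos': array([-1.33700081e+00,  3.20276500e-01,  1.56568005e+00, -1.09398650e-06,
        1.25741024e+00, -2.00030303e-02]), 'qd': array([-1.11114149e-04, -1.45595185e-05, -8.74113338e-04, -2.74709552e-04,
        3.79021598e-05, -1.37340345e-04]), 'tau': array([-9.27402034e-04, -4.12461054e+01, -2.31967092e+01,  7.25116907e-02,
        4.57060256e-02, -1.46887792e-04]), 'eef_pos': array([ 144.25202669, -556.08005895,  213.12874482]), 'orientation': array([-3.11458158e+00, -3.97373995e-01,  2.98789699e-04]), 'contact_force': array([-1.22464363,  0.9222025 ,  0.5218826 ]), 'ft_torque': array([-4.88934264e-02, -4.21093327e-05, -4.48058355e-02]), 'opening': 90.9653549261458}
top 469.30111876531026 [[0.01, 0.98, -0.18, 318.67], [-1.0, 0.01, -0.01, -22.41], [-0.01, 0.18, 0.98, 1310.79], [0.0, 0.0, 0.0, 1.0]] [-0.01793718  0.          0.          0.          0.        ]
chest [([256.0, 175.0, 324.0, 247.0], 0.94), ([499.0, 241.0, 537.0, 267.0], 0.18)]
lid [([259.0, 178.0, 321.0, 242.0], 0.96)]
spatula [([398.0, 227.0, 415.0, 299.0], 0.76)]
cup [([243.0, 266.0, 265.0, 
[... 369 characters left out ...]
861311288372 [[-0.57, -0.7, 0.42, 1140.99], [0.82, -0.49, 0.3, 417.1], [-0.01, 0.52, 0.86, 1307.92], [0.0, 0.0, 0.0, 1.0]] [0.02234836 0.         0.         0.         0.        ]
chest [([295.0, 244.0, 361.0, 310.0], 0.66)]
lid [([297.0, 239.0, 360.0, 296.0], 0.61)]
spatula [([250.0, 186.0, 290.0, 231.0], 0.71), ([192.0, 163.0, 244.0, 201.0], 0.37)]
cup [([411.0, 258.0, 430.0, 282.0], 0.89), ([375.0, 240.0, 395.0, 263.0], 0.81), ([384.0, 282.0, 408.0, 310.0], 0.56)]
twin []
mortar [([426.0, 312.0, 476.0, 363.0], 0.75)]
bowl [([468.0, 258.0, 511.0, 298.0], 0.83)]
turntable [([193.0, 162.0, 248.0, 199.0], 0.77)]
jar1 [([215.0, 160.0, 232.0, 192.0], 0.76), ([194.0, 146.0, 215.0, 178.0], 0.59)]
```

View pics/top1.png

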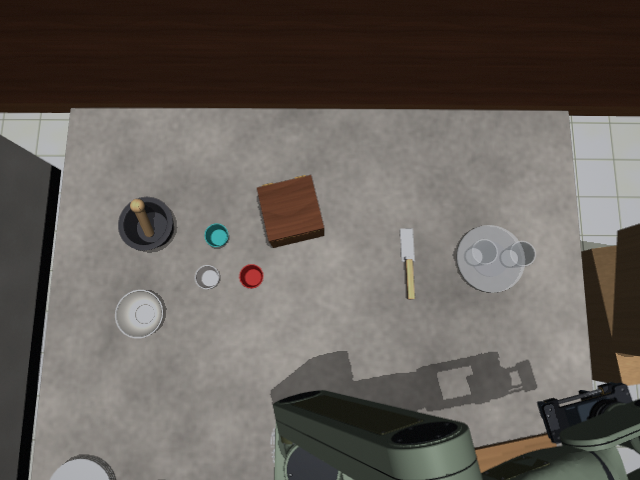

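View pics/scene1.png

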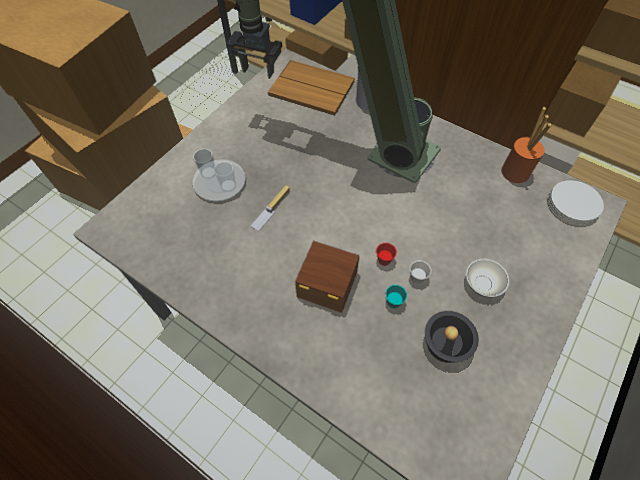

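```bash
python3 - <<'E'
from h import *
img,K,d,E=cam('top')
save('crop_top.png',cv2.resize(img[165:315,180:430],None,fx=3.2,fy=3.2,interpolation=cv2.INTER_CUBIC))
def reg(t):
    out=[]
    for r in arm.cut_out(t,'top'):
        m=r['region'].astype(np.uint8); 
        if m.sum()<20: continue
        out.append((round(r['score'],2),cv2.minAreaRect(np.argwhere(m)[:,::-1].astype(np.float32)),m))
    return out
for t,z in [('lid',112),('spatula',10),('cup',60),('mortar',75),('bowl',50)]:
    for s,r,m in reg(t):
        b=cv2.boxPoints(r); print(t,s,np.round(px2w(r[0],z,K,d,E)[0]),np.round(px2w(b,z,K,d,E)[:,:2]).tolist())
img2,K2,d2,E2=cam('scene')
save('crop_scene.png',cv2.resize(img2[230:320,270:440],None,fx=4.5,fy=4.5,interpolation=cv2.INTER_CUBIC))
print(px2w([(305,287),(333,295)],97,K2,d2,E2))
for r in arm.cut_out('lid','scene')[:1]:
    print(np.round(px2w(cv2.boxPoints(cv2.minAreaRect(np.argwhere(r['region'])[:,::-1].astype(np.float32))),112,K2,d2,E2)))
E
```

```text
lid 0.94 [616.  69. 112.] [[672.0, 163.0], [710.0, 14.0], [561.0, -22.0], [524.0, 123.0]]
lid 0.24 [334. 449. 112.] [[394.0, 514.0], [395.0, 393.0], [275.0, 385.0], [273.0, 504.0]]
spatula 0.96 [ 484. -250.   10.] [[583.0, -234.0], [584.0, -271.0], [387.0, -266.0], [387.0, -231.0]]
cup 0.64 [440. 173.  60.] [[440.0, 216.0], [483.0, 175.0], [440.0, 130.0], [397.0, 171.0]]
cup 0.63 [551. 274.  60.] [[582.0, 308.0], [583.0, 243.0], [519.0, 240.0], [519.0, 305.0]]
mortar 0.69 [578. 466.  75.] [[621.0, 563.0], [671.0, 424.0], [534.0, 370.0], [486.0, 506.0]]
bowl 0.71 [335. 475.  50.] [[398.0, 545.0], [399.0, 415.0], [273.0, 406.0], [271.0, 534.0]]
[[702.58153803  47.1004375   97.        ]
 [677.13663093 128.81934208  97.        ]]
[[713.  15. 112.]
 [560. -36. 112.]
 [527. 123. 112.]
 [678. 164. 112.]]
```

View pics/crop_top.png

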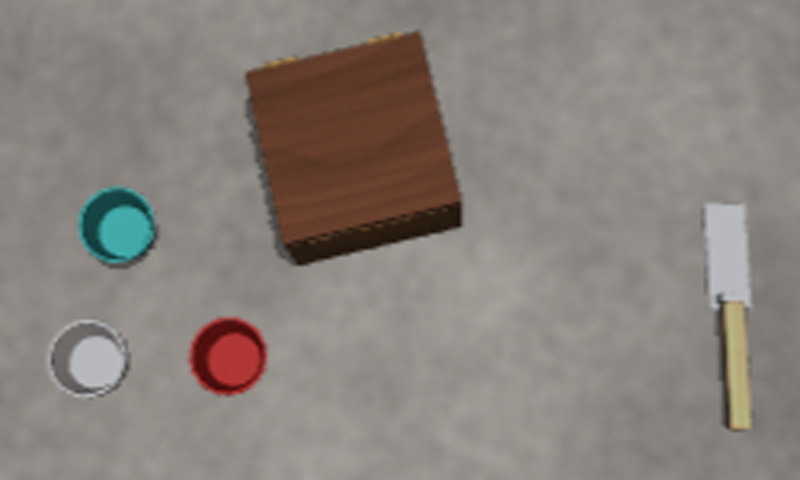

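View pics/crop_scene.png

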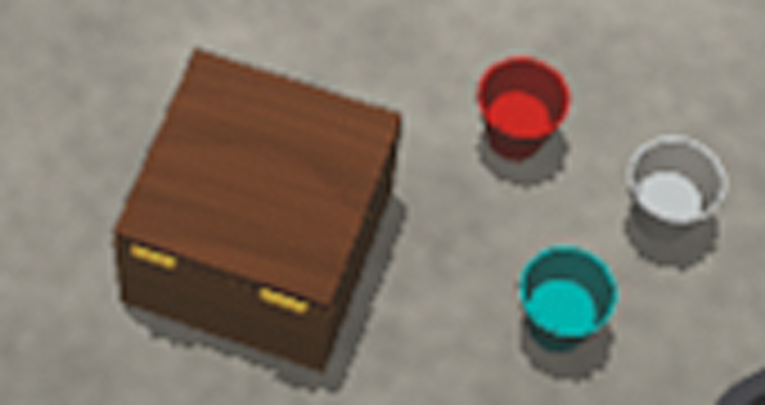

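{"name": "apply_moves", "arguments": {"rows": [{"linear": [27,25.5,-1],"angular": [0,0,-0.9],"gripper": 60},{"linear": [27,25.5,-1],"angular": [0,0,-0.9],"gripper": 60},{"linear": [27,25.5,-1],"angular": [0,0,-0.9],"gripper": 60},{"linear": [27,25.5,-1],"angular": [0,0,-0.9],"gripper": 60},{"linear": [27,25.5,-1],"angular": [0,0,-0.9],"gripper": 60},{"linear": [27,25.5,-1],"angular": [0,0,-0.9],"gripper": 60},{"linear": [27,25.5,-1],"angular": [0,0,-0.9],"gripper": 60},{"linear": [27,25.5,-1],"angular": [0,0,-0.9],"gripper": 60},{"linear": [27,25.5,-1],"angular": [0,0,-0.9],"gripper": 60},{"linear": [27,25.5,-1],"angular": [0,0,-0.9],"gripper": 60},{"linear": [27,25.5,-1],"angular": [0,0,-0.9],"gripper": 60},{"linear": [27,25.5,-1],"angular": [0,0,-0.9],"gripper": 60}]}}

```text
t: 2.4
eef_pos: [469.5, -249.1, 202.1]
orientation: [3.14, 0.101, 0.001]
contact_force: [0.3, -1.5, -0.1]
opening: 59.6
```

```bash
cat > spat.py <<'E'
from h import *
s=arm.get_state(); Rm=R.from_rotvec(s['orientation']).as_matrix()
print('eef',s['eef_pos'].round(1),'x',Rm[:,0].round(3),'y',Rm[:,1].round(3),'z',Rm[:,2].round(3),'F',s['contact_force'].round(1),'q',s['joint_pos'].round(3),s['opening'])
E
python3 - <<'E'
from h import *
import spat
img,K,d,E=cam('wrist'); save('w1.png',img); print(np.array(arm.read_camera('wrist')['mount']).round(2).tolist(),K.round(1).tolist())
print('cam at',E[:3,3])
for r in arm.cut_out('spatula','wrist')[:2]:
    m=r['region']; print(r['score'],r['box'],m.sum())
    P=px2w(np.argwhere(m)[:,::-1],8,K,d,E)[:,:2]
    xs=np.linspace(P[:,0].min(),P[:,0].max(),12)
    for a,b in zip(xs,xs[1:]):
        q=P[(P[:,0]>=a)&(P[:,0]<b)]; print(round((a+b)/2),q[:,1].min().round(1),q[:,1].max().round(1))
    print(P[:,0].min(),P[:,0].max())
E
```

```text
eef [ 469.5 -249.1  202.1] x [0.998 0.065 0.   ] y [ 0.065 -0.998  0.   ] z [ 0. -0. -1.] F [ 0.3 -1.5 -0.1] q [-0.509  0.259  1.682 -0.     1.2    0.997] 59.64075890008718
[[-0.0, 0.96, 0.29, 83.4], [1.0, 0.0, 0.0, -0.08], [0.0, 0.29, -0.96, -170.66], [0.0, 0.0, 0.0, 1.0]] [[410.0, 0.0, 323.3], [0.0, 410.0, 241.0], [0.0, 0.0, 1.0]]
cam at [ 552.65511085 -243.59181924  372.81076598]
0.59 [320.7, 87.6, 362.4, 305.4] 6602
383 -275.2 -256.5
402 -273.8 -256.1
420 -274.0 -255.2
439 -273.7 -255.5
457 -273.1 -254.3
476 -272.5 -253.0
494 -279.7 -244.9
513 -279.0 -243.5
532 -278.6 -243.2
550 -278.1 -242.5
569 -277.6 -242.6
373.6567837969008 578.0943194603367
0.57 [0.0, 5.2, 73.0, 110.7] 6280
544 2.8 34.2
552 -29.9 32.9
560 -31.0 31.7
568 -30.1 30.4
576 -28.3 29.2
584 -25.9 28.0
592 -24.2 26.8
600 -22.1 25.6
608 -20.2 24.4
616 -17.9 23.3
624 -16.3 22.1
540.3622111354764 627.5982193546841
```

View pics/w1.png

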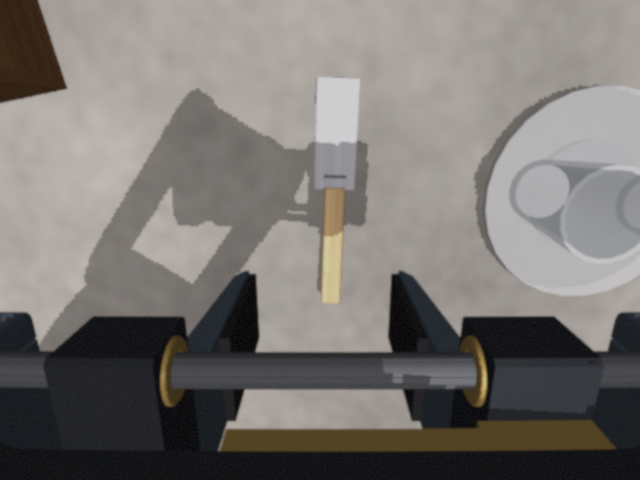

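```bash
python3 - <<'E'
from h import *
img,K,d,E=cam('wrist')
print('wrist tip,blade base,handle base, end',px2w([(338,77),(335,188)],1.5,K,d,E).round(1).tolist(),px2w([(334,187),(330.5,302)],24,K,d,E).round(1).tolist())
img,K,d,E=cam('top')
print('top tip',px2w([(180+726/3.2,165+204/3.2)],1.5,K,d,E),'end',px2w([(180+739/3.2,165+427/3.2)],20,K,d,E),'handlebase',px2w([(180+734/3.2,165+303/3.2)],20,K,d,E))
print(w2px([[469.5,-249.1,202]],K,d,E))
E
```

```text
wrist tip,blade base,handle base, end [[584.5, -253.0, 1.5], [490.1, -257.8, 1.5]] [[494.7, -256.0, 24.0], [387.0, -261.1, 24.0]]
top tip [[ 583.08781106 -255.08790915    1.5       ]] end [[ 385.43686254 -258.73527427   20.        ]] handlebase [[ 492.0419787  -256.82750696   20.        ]]
[[420.00638961 258.99170275]]
```

{"name": "apply_moves", "arguments": {"rows": [{"linear": [3,-3,-20],"angular": [0,0,-0.4],"gripper": 60},{"linear": [3,-3,-35],"angular": [0,0,-0.5],"gripper": 60},{"linear": [2.5,-2,-35],"angular": [0,0,-0.5],"gripper": 60},{"linear": [0,0,-35],"gripper": 60},{"linear": [0,0,-30],"gripper": 60},{"linear": [0,0,-25],"gripper": 60},{"linear": [0,0,-12],"gripper": 60},{"linear": [0,0,-4],"gripper": 60},{"linear": [0,0,0],"gripper": 60}]}}

```text
schema error: expected keys angular, linear, gripper
```

```bash
python3 spat.py
```

```text
eef [ 468.1 -250.7  201.9] x [ 0.998  0.066 -0.001] y [ 0.066 -0.998  0.   ] z [-0.001 -0.    -1.   ] F [ 0.2 -0.3 -0.2] q [-5.130e-01  2.590e-01  1.683e+00 -1.000e-03  1.200e+00  9.920e-01] 59.91374454554682
```

{"name": "apply_moves", "arguments": {"rows": [{"linear": [3.2,-2.2,-20],"angular": [0,0,-0.4],"gripper": 60},{"linear": [3.2,-2.2,-35],"angular": [0,0,-0.5],"gripper": 60},{"linear": [3.2,-2,-35],"angular": [0,0,-0.5],"gripper": 60},{"linear": [0,0,-35],"angular": [0,0,0],"gripper": 60},{"linear": [0,0,-30],"angular": [0,0,0],"gripper": 60},{"linear": [0,0,-25],"angular": [0,0,0],"gripper": 60},{"linear": [0,0,-14],"angular": [0,0,0],"gripper": 60},{"linear": [0,0,-3.5],"angular": [0,0,0],"gripper": 60},{"linear": [0,0,0],"angular": [0,0,0],"gripper": 60},{"linear": [0,0,0],"angular": [0,0,0],"gripper": 60}]}}

```text
t: 3.48
eef_pos: [478.1, -258.1, 5.3]
orientation: [3.14, 0.062, 0.002]
contact_force: [-0.1, -0.2, 0.7]
opening: 60.2
```

```bash
python3 spat.py
```

```text
eef [ 478.1 -258.1    5.3] x [0.999 0.04  0.001] y [ 0.04  -0.999  0.001] z [ 0.001 -0.001 -1.   ] F [-0.1 -0.2  0.7] q [-0.516  0.487  1.905 -0.     0.748  1.015] 60.17990074507139
```

{"name": "apply_moves", "arguments": {"force": 60, "rows": [{"linear": [0,0,0],"angular": [0,0,0],"gripper": 0},{"linear": [0,0,0],"angular": [0,0,0],"gripper": 0},{"linear": [0,0,0],"angular": [0,0,0],"gripper": 0},{"linear": [0,0,0],"angular": [0,0,0],"gripper": 0},{"linear": [0,0,0],"angular": [0,0,0],"gripper": 0},{"linear": [0,0,0],"angular": [0,0,0],"gripper": 0},{"linear": [0,0,0],"angular": [0,0,0],"gripper": 0}]}}

```text
t: 4.07
eef_pos: [478.1, -257.1, 4.6]
orientation: [3.141, 0.064, 0.0]
contact_force: [-0.3, -0.8, 1.2]
opening: 17.6
```

```bash
python3 spat.py
```

```text
eef [ 478.1 -257.1    4.6] x [0.999 0.041 0.   ] y [ 0.041 -0.999  0.   ] z [ 0. -0. -1.] F [-0.3 -0.8  1.2] q [-0.514  0.488  1.906 -0.     0.748  1.016] 17.566149746172243
```

{"name": "apply_moves", "arguments": {"rows": [{"linear": [0,0,15],"angular": [0,0,0],"gripper": 0},{"linear": [0,0,30],"angular": [0,0,0],"gripper": 0},{"linear": [0,0,35],"angular": [0,0,0],"gripper": 0},{"linear": [0,0,35],"angular": [0,0,5],"gripper": 0},{"linear": [0,0,35],"angular": [0,0,7],"gripper": 0},{"linear": [0,0,35],"angular": [0,0,7],"gripper": 0},{"linear": [8,9,15],"angular": [0,0,7],"gripper": 0},{"linear": [16,18,0],"angular": [0,0,7],"gripper": 0},{"linear": [16,18,0],"angular": [0,0,7],"gripper": 0},{"linear": [16,18,0],"angular": [0,0,7],"gripper": 0},{"linear": [16,18,0],"angular": [0,0,7],"gripper": 0},{"linear": [16,18,0],"angular": [0,0,7],"gripper": 0}]}}

```text
t: 5.07
eef_pos: [566.3, -156.9, 204.1]
orientation: [-2.668, -1.657, 0.001]
contact_force: [0.7, 0.1, -0.8]
opening: 17.3
```

{"name": "apply_moves", "arguments": {"rows": [{"linear": [16,18,0],"angular": [0,0,7],"gripper": 0},{"linear": [16,18,0],"angular": [0,0,7],"gripper": 0},{"linear": [16,18,0],"angular": [0,0,7],"gripper": 0},{"linear": [16,18,0],"angular": [0,0,7],"gripper": 0},{"linear": [16,18,0],"angular": [0,0,7],"gripper": 0},{"linear": [16,18,0],"angular": [0,0,7],"gripper": 0},{"linear": [16,18,0],"angular": [0,0,7],"gripper": 0},{"linear": [16,18,0],"angular": [0,0,7],"gripper": 0},{"linear": [16,18,0],"angular": [0,0,7],"gripper": 0},{"linear": [16,18,0],"angular": [0,0,7],"gripper": 0},{"linear": [16,18,0],"angular": [0,0,7],"gripper": 0},{"linear": [16,18,0],"angular": [0,0,7],"gripper": 0}]}}

```text
t: 6.07
eef_pos: [758.3, 59.0, 203.6]
orientation: [-0.873, -3.016, 0.001]
contact_force: [0.7, -0.0, -0.3]
opening: 17.6
```

```bash
python3 spat.py
```

```text
eef [758.3  59.  203.6] x [-0.845  0.534  0.001] y [ 0.534  0.845 -0.001] z [-0.001 -0.    -1.   ] F [ 0.7 -0.  -0.3] q [ 0.063  0.634  1.064  0.     1.445 -0.944] 17.633848449967196
```

{"name": "apply_moves", "arguments": {"rows": [{"linear": [8,9,0],"angular": [0,0,6.7],"gripper": 0},{"linear": [8,9,0],"angular": [0,0,6.7],"gripper": 0},{"linear": [8,9,0],"angular": [0,0,6.7],"gripper": 0},{"linear": [8,9,0],"angular": [0,0,6.7],"gripper": 0},{"linear": [8,9,0],"angular": [0,0,6.7],"gripper": 0},{"linear": [8,9,0],"angular": [0,0,6.7],"gripper": 0},{"linear": [7,8,0],"angular": [0,0,6.4],"gripper": 0},{"linear": [0,0,-20],"angular": [0,0,0],"gripper": 0},{"linear": [0,0,-20],"angular": [0,0,0],"gripper": 0},{"linear": [0,0,-20],"angular": [0,0,0],"gripper": 0},{"linear": [0,0,0],"angular": [0,0,0],"gripper": 0}]}}

```text
t: 6.98
eef_pos: [810.2, 119.8, 137.8]
orientation: [0.38, -3.107, -0.0]
contact_force: [-1.0, -0.2, -2.6]
opening: 17.7
```

```bash
python3 - <<'E'
from h import *
import spat
img,K,d,E=cam('wrist'); save('w2.png',img); np.savez('w2.npz',K=K,d=d,E=E)
print('cam',E[:3,3])
for r in arm.cut_out('lid','wrist')[:1]:
    m=r['region'].astype(np.uint8); print(r['score'],r['box'])
    b=cv2.boxPoints(cv2.minAreaRect(np.argwhere(m)[:,::-1].astype(np.float32))); print(b, px2w(b,112,K,d,E).round(1).tolist())
i2,K2,d2,E2=cam('scene')
save('s2.png',cv2.resize(i2[220:330,240:400],None,fx=5,fy=5,interpolation=cv2.INTER_CUBIC))
E
```

```text
eef [810.2 119.8 137.8] x [-0.97  -0.241  0.011] y [-0.241  0.97   0.001] z [-0.011 -0.001 -1.   ] F [-1.  -0.2 -2.6] q [ 0.133  0.776  0.95   0.     1.427 -1.682] 17.74459992092766
cam [730.46545176  99.94263758 309.36988573]
0.76 [147.6, 0.0, 491.7, 22.9]
[[146.99997   21.999996]
 [146.99997    0.      ]
 [487.9999     0.      ]
 [487.9999    21.999996]] [[708.7, 15.6, 112.0], [700.1, 14.5, 112.0], [664.6, 157.3, 112.0], [672.8, 160.3, 112.0]]
```

View pics/w2.png

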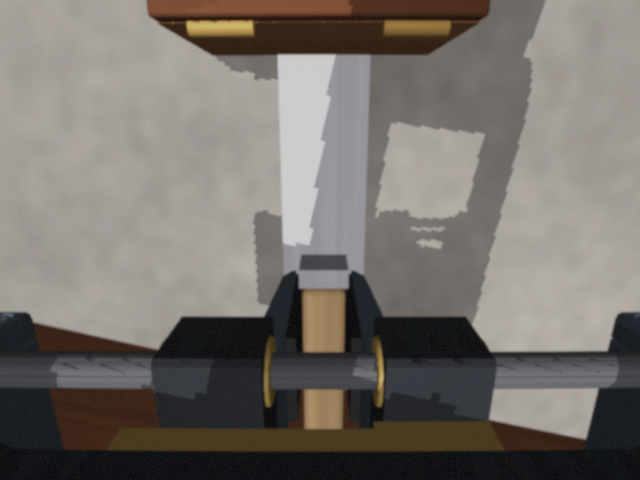

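```bash
python3 - <<'E'
from h import *
import spat
D=np.load('w2.npz'); K,d,E=D['K'],D['d'],D['E']
print('mouth edges z97.5',px2w([(254,29),(385,29),(319.5,29)],97.5,K,d,E).round(1).tolist())
print('lid front bottom corners z100',px2w([(151,17),(488,17)],100,K,d,E).round(1).tolist())
print('lid front top corners z112',px2w([(148,13),(490,11)],112,K,d,E).round(1).tolist())
print('face bottom',px2w([(193,52),(449,52)],0,K,d,E).round(1).tolist())
s=arm.get_state(); bz=134
print('blade tip L/R',px2w([(278,55),(370,55)],bz,K,d,E).round(1).tolist(),'base',px2w([(284,270),(364,270)],bz,K,d,E).round(1).tolist())
E
```

```text
eef [813.3 120.  145. ] x [-0.971 -0.241 -0.001] y [-0.241  0.971  0.   ] z [ 0.001  0.    -1.   ] F [-0.3 -0.1 -0.4] q [ 0.133  0.771  0.941  0.     1.428 -1.682] 17.800645467216622
mouth edges z97.5 [[698.2, 58.9, 97.5], [683.4, 118.6, 97.5], [690.9, 88.8, 97.5]]
lid front bottom corners z100 [[704.9, 12.1, 100.0], [667.3, 163.2, 100.0]]
lid front top corners z112 [[705.1, 15.6, 112.0], [668.5, 159.6, 112.0]]
face bottom [[707.8, 1.6, 0.0], [664.9, 174.6, 0.0]]
blade tip L/R [[710.7, 77.0, 134.0], [702.0, 112.3, 134.0]] base [[798.4, 98.7, 134.0], [789.7, 134.1, 134.0]]
```

View pics/s2.png

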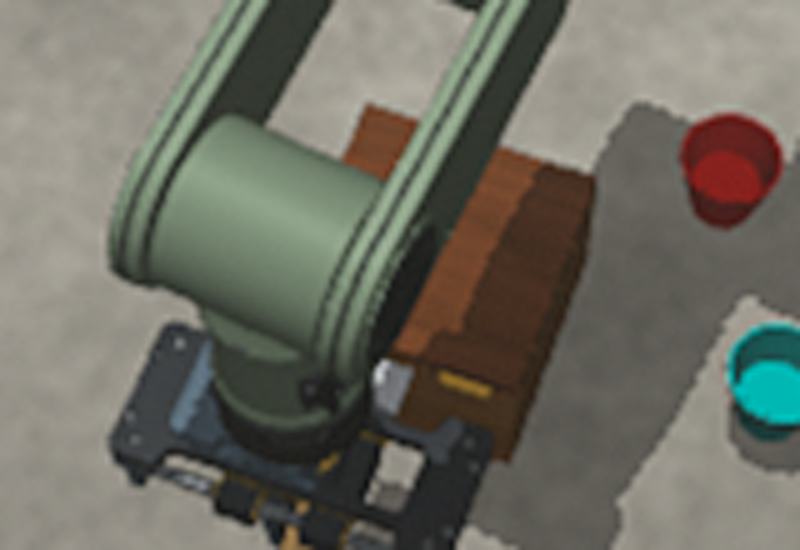

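{"name": "apply_moves", "arguments": {"rows": [{"linear": [0.5,-1.9,-12],"angular": [0,0,0],"gripper": 0},{"linear": [0,0,-16],"angular": [0,0,0],"gripper": 0},{"linear": [0,0,-12],"angular": [0,0,0],"gripper": 0},{"linear": [0,0,-3.8],"angular": [0,0,0],"gripper": 0},{"linear": [0,0,0],"angular": [0,0,0],"gripper": 0},{"linear": [0,0,0],"angular": [0,0,0],"gripper": 0},{"linear": [0,0,0],"angular": [0,0,0],"gripper": 0},{"linear": [0,0,0],"angular": [0,0,0],"gripper": 0}]}}

```text
t: 7.8
eef_pos: [814.1, 118.2, 102.0]
orientation: [-0.381, 3.116, 0.0]
contact_force: [0.0, -0.4, -0.6]
opening: 17.7
```

```bash
python3 - <<'E'
from h import *
import spat
img,K,d,E=cam('wrist'); np.savez('w3.npz',K=K,d=d,E=E)
save('w3.png',cv2.resize(img[0:110,170:470],None,fx=2.6,fy=2.6,interpolation=cv2.INTER_CUBIC))
zs=[arm.get_state()['eef_pos'][2].round(2)]
for _ in range(3): cam('wrist'); zs.append(arm.get_state()['eef_pos'].round(2).tolist())
print(zs)
E
```

```text
eef [814.1 118.2 102. ] x [-0.971 -0.241 -0.002] y [-0.241  0.971 -0.   ] z [ 0.002  0.    -1.   ] F [ 0.  -0.4 -0.6] q [ 0.13   0.792  1.006  0.     1.342 -1.684] 17.708540176848434
[np.float64(101.84), [813.89, 118.18, 101.65], [813.74, 118.18, 101.43], [813.68, 118.14, 101.23]]
```

View pics/w3.png

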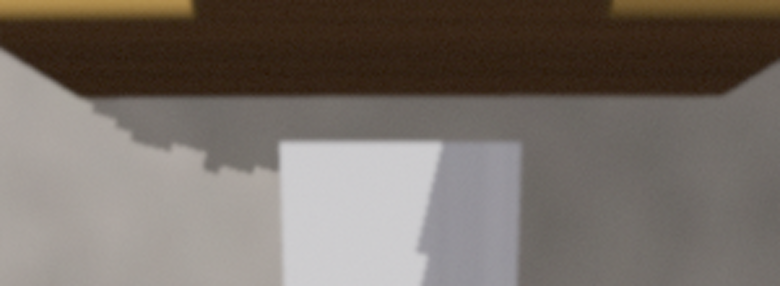

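{"name": "apply_moves", "arguments": {"rows": [{"linear": [-3.9,-0.96,0],"angular": [0,0,0],"gripper": 0},{"linear": [-3.9,-0.96,0],"angular": [0,0,0],"gripper": 0},{"linear": [-3.9,-0.96,0],"angular": [0,0,0],"gripper": 0},{"linear": [-3.9,-0.96,0],"angular": [0,0,0],"gripper": 0},{"linear": [-2,-0.5,0],"angular": [0,0,0],"gripper": 0},{"linear": [-2,-0.5,0],"angular": [0,0,0],"gripper": 0},{"linear": [0,0,0],"angular": [0,0,0],"gripper": 0},{"linear": [0,0,0],"angular": [0,0,0],"gripper": 0}]}}

```text
t: 8.67
eef_pos: [793.9, 113.3, 100.8]
orientation: [-0.381, 3.118, 0.0]
contact_force: [0.4, -1.0, -1.6]
opening: 17.6
```

{"name": "apply_moves", "arguments": {"rows": [{"linear": [-2,-0.5,0],"angular": [0,0,0],"gripper": 0},{"linear": [-2,-0.5,0],"angular": [0,0,0],"gripper": 0},{"linear": [-1,-0.25,0],"angular": [0,0,0],"gripper": 0}]}}

```text
t: 8.92
eef_pos: [791.9, 112.8, 101.7]
orientation: [-0.38, 3.11, 0.001]
contact_force: [7.4, 3.3, -2.9]
opening: 17.7
```

```bash
python3 spat.py
```

```text
eef [791.9 112.8 101.7] x [-0.97  -0.241 -0.009] y [-0.241  0.971 -0.   ] z [ 0.009  0.002 -1.   ] F [ 7.4  3.3 -2.9] q [ 1.270e-01  7.470e-01  1.097e+00  1.000e-03  1.288e+00 -1.688e+00] 17.71941097685473
```

{"name": "apply_moves", "arguments": {"rows": [{"linear": [1.5,0.4,0],"angular": [0,0,0],"gripper": 0},{"linear": [0,0,0],"angular": [0,0,0],"gripper": 0},{"linear": [0,0,0],"angular": [0,0,0],"gripper": 0},{"linear": [0,0,0],"angular": [0,0,0],"gripper": 0},{"linear": [0,0,0],"angular": [0,0,0],"gripper": 0}]}}

```text
t: 9.33
eef_pos: [792.0, 112.8, 101.4]
orientation: [-0.381, 3.114, 0.001]
contact_force: [5.1, 0.8, -1.3]
opening: 17.7
```

```bash
python3 - <<'E'
from h import *
import spat
img,K,d,E=cam('wrist'); print(d)
save('w4.png',cv2.resize(img[0:130,140:500],None,fx=2.2,fy=2.2,interpolation=cv2.INTER_CUBIC))
E
python3 spat.py
```

```text
eef [792.  112.8 101.4] x [-0.971 -0.241 -0.004] y [-0.241  0.971 -0.   ] z [ 0.004  0.001 -1.   ] F [ 5.1  0.8 -1.3] q [ 0.127  0.75   1.092  0.     1.295 -1.687] 17.682485386378247
[-0.02039683  0.          0.          0.          0.        ]
eef [792.  112.8 101.4] x [-0.97  -0.241 -0.004] y [-0.241  0.971 -0.   ] z [ 0.004  0.001 -1.   ] F [ 5.3  0.8 -0.3] q [ 0.127  0.75   1.092  0.     1.295 -1.687] 17.854861447093402
```

View pics/w4.png

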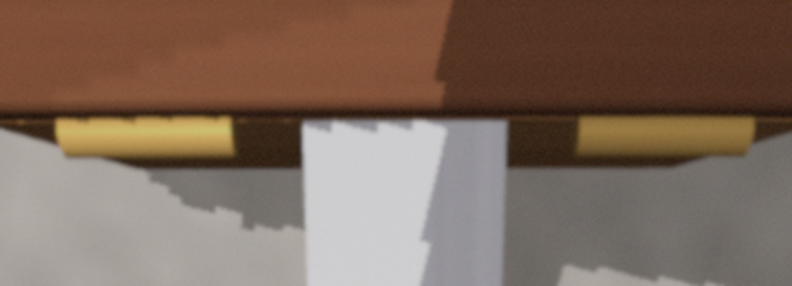

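{"name": "apply_moves", "arguments": {"rows": [{"linear": [0,0,-0.5],"angular": [0,0,0],"gripper": 0},{"linear": [0,0,-0.5],"angular": [0,0,0],"gripper": 0},{"linear": [0,0,0],"angular": [0,0,0],"gripper": 0},{"linear": [0,0,0],"angular": [0,0,0],"gripper": 0}]}}

```text
t: 9.72
eef_pos: [792.1, 112.8, 100.9]
orientation: [-0.381, 3.114, 0.001]
contact_force: [5.6, 1.9, 1.1]
opening: 17.5
```

{"name": "apply_moves", "arguments": {"rows": [{"linear": [0,0,-0.5],"angular": [0,0,0],"gripper": 0},{"linear": [0,0,-0.5],"angular": [0,0,0],"gripper": 0},{"linear": [0,0,0],"angular": [0,0,0],"gripper": 0},{"linear": [0,0,0],"angular": [0,0,0],"gripper": 0}]}}

```text
t: 10.05
eef_pos: [792.1, 112.8, 100.1]
orientation: [-0.381, 3.113, 0.001]
contact_force: [5.6, 1.7, 1.0]
opening: 17.5
```

{"name": "apply_moves", "arguments": {"rows": [{"linear": [0,0,1],"angular": [0,0,0],"gripper": 0},{"linear": [0,0,1],"angular": [0,0,0],"gripper": 0},{"linear": [0,0,0.5],"angular": [0,0,0],"gripper": 0},{"linear": [0,0,0.5],"angular": [0,0,0],"gripper": 0},{"linear": [0,0,0],"angular": [0,0,0],"gripper": 0},{"linear": [0,0,0],"angular": [0,0,0],"gripper": 0}]}}

```text
t: 10.55
eef_pos: [792.0, 112.8, 101.6]
orientation: [-0.381, 3.114, 0.001]
contact_force: [4.8, 1.7, -3.4]
opening: 17.6
```

{"name": "apply_moves", "arguments": {"rows": [{"linear": [0,0,0.5],"angular": [0,0,0],"gripper": 0},{"linear": [0,0,0.5],"angular": [0,0,0],"gripper": 0},{"linear": [0,0,0],"angular": [0,0,0],"gripper": 0},{"linear": [0,0,0],"angular": [0,0,0],"gripper": 0}]}}

```text
t: 10.88
eef_pos: [792.0, 112.9, 102.5]
orientation: [-0.381, 3.114, 0.001]
contact_force: [5.5, 1.8, -2.8]
opening: 17.5
```

{"name": "apply_moves", "arguments": {"rows": [{"linear": [0,0,0.5],"angular": [0,0,0],"gripper": 0},{"linear": [0,0,0.5],"angular": [0,0,0],"gripper": 0},{"linear": [0,0,0.5],"angular": [0,0,0],"gripper": 0},{"linear": [0,0,0.5],"angular": [0,0,0],"gripper": 0},{"linear": [0,0,0],"angular": [0,0,0],"gripper": 0},{"linear": [0,0,0],"angular": [0,0,0],"gripper": 0}]}}

```text
t: 11.38
eef_pos: [792.0, 112.8, 104.4]
orientation: [-0.381, 3.115, 0.001]
contact_force: [5.6, 1.1, -3.4]
opening: 17.7
```

{"name": "apply_moves", "arguments": {"rows": [{"linear": [0,0,-2],"angular": [0,0,0],"gripper": 0},{"linear": [0,0,-2],"angular": [0,0,0],"gripper": 0},{"linear": [0,0,-1],"angular": [0,0,0],"gripper": 0},{"linear": [0,0,-0.5],"angular": [0,0,0],"gripper": 0},{"linear": [0,0,-0.5],"angular": [0,0,0],"gripper": 0},{"linear": [0,0,-0.5],"angular": [0,0,0],"gripper": 0},{"linear": [0,0,-0.5],"angular": [0,0,0],"gripper": 0},{"linear": [0,0,0],"angular": [0,0,0],"gripper": 0},{"linear": [0,0,0],"angular": [0,0,0],"gripper": 0}]}}

```text
t: 12.13
eef_pos: [792.1, 112.8, 99.0]
orientation: [-0.381, 3.113, 0.0]
contact_force: [5.4, 1.5, 1.6]
opening: 17.7
```

{"name": "apply_moves", "arguments": {"rows": [{"linear": [0,0,1.1],"angular": [0,0,0],"gripper": 0},{"linear": [0,0,1.1],"angular": [0,0,0],"gripper": 0},{"linear": [-0.36,1.46,0],"angular": [0,0,0],"gripper": 0},{"linear": [-0.36,1.46,0],"angular": [0,0,0],"gripper": 0},{"linear": [-0.36,1.46,0],"angular": [0,0,0],"gripper": 0},{"linear": [-0.36,1.46,0],"angular": [0,0,0],"gripper": 0},{"linear": [0,0,0],"angular": [0,0,0],"gripper": 0},{"linear": [0,0,0],"angular": [0,0,0],"gripper": 0}]}}

```text
t: 12.8
eef_pos: [790.9, 117.2, 100.4]
orientation: [-0.382, 3.114, -0.004]
contact_force: [5.9, -1.8, -1.1]
opening: 17.5
```

{"name": "apply_moves", "arguments": {"rows": [{"linear": [-0.36,1.46,0],"angular": [0,0,0],"gripper": 0},{"linear": [-0.36,1.46,0],"angular": [0,0,0],"gripper": 0},{"linear": [-0.36,1.46,0],"angular": [0,0,0],"gripper": 0},{"linear": [-0.36,1.46,0],"angular": [0,0,0],"gripper": 0},{"linear": [0,0,0],"angular": [0,0,0],"gripper": 0},{"linear": [0,0,0],"angular": [0,0,0],"gripper": 0}]}}

```text
t: 13.3
eef_pos: [789.5, 123.0, 100.5]
orientation: [-0.382, 3.113, -0.004]
contact_force: [5.9, -1.9, -1.0]
opening: 17.6
```

```bash
python3 spat.py
```

```text
eef [789.5 123.  100.5] x [-0.97  -0.242 -0.004] y [-0.242  0.97  -0.003] z [ 0.005 -0.002 -1.   ] F [ 5.9 -1.9 -1. ] q [ 0.141  0.749  1.097 -0.003  1.291 -1.673] 17.59914069798716
```

```bash
python3 - <<'E'
from h import *
from scipy.optimize import least_squares
c=arm.read_camera('wrist'); M=np.array(c['mount']); K=np.array([[c['fx'],0,c['cx']],[0,c['fy'],c['cy']],[0,0,1]]); d=np.array(c['dist'])
now=c['img']; save('w5.png',now)
for name in ['w2.png','w5.png']:
    g=cv2.GaussianBlur(cv2.cvtColor(cv2.imread('pics/'+name),cv2.COLOR_BGR2GRAY),(3,3),0).astype(float)
    L=[];Rr=[]
    for r in range(75,250,5):
        gx=np.abs(np.gradient(g[r]))
        for side,lo,hi,acc in(('L',268,294,L),('R',352,382,Rr)):
            w=gx[lo:hi]; k=w.argmax(); 
            if 1<=k<len(w)-1 and w[k]>6:
                a,b,cc=w[k-1:k+2]; acc.append((lo+k+.5*(a-cc)/(a-2*b+cc),r))
    L=np.array(L);Rr=np.array(Rr)
    # robust line fits
    def line(P):
        f=np.polyfit(P[:,1],P[:,0],1)
        for _ in range(4):
            e=abs(np.polyval(f,P[:,1])-P[:,0]); k=e<max(.6,np.median(e)*2); f=np.polyfit(P[k,1],P[k,0],1)
        return f,k.sum()
    fl,nl=line(L);fr,nr=line(Rr)
    print(name,fl,nl,fr,nr)
    rows=np.arange(75,250,25.)
    pl=np.c_[np.polyval(fl,rows),rows];pr=np.c_[np.polyval(fr,rows),rows]
    # intersect rays with plane z_tool=h+p*(x-106)
    def pts(uv,h,p):
        n=cv2.undistortPoints(uv.reshape(-1,1,2),K,d).reshape(-1,2)
        r=np.c_[n[:,0],-n[:,1],-np.ones(len(n))]@M[:3,:3].T; o=M[:3,3]
        t=(h-p*106+p*o[0]-o[2])/(r[:,2]-p*r[:,0]); return o+r*t[:,None]
    def res(v):
        a,b=pts(pl,*v),pts(pr,*v); return np.hypot(*(a-b)[:,1:].T)*1-36.0
    s=least_squares(res,[2,0]); print('tip top z_tool',s.x,'nominal 2.1; resid',res(s.x).round(2), 'mid y', ((pts(pl,*s.x)+pts(pr,*s.x))/2)[:,[0,1]].round(1).tolist()[::3])
    # tip row
    col=g[:,300:350].mean(1); gr=np.abs(np.gradient(col)); k=30+gr[30:130].argmax(); print('tip row cand',k,pts(np.array([[325.,k]]),*s.x))
E
```

```text
w2.png [2.77195267e-02 2.75553545e+02] 35 [-3.17996674e-02  3.71843174e+02] 26
tip top z_tool [1.63425013e+00 7.24071279e-04] nominal 2.1; resid [ 0.01  0.   -0.01 -0.01 -0.01 -0.    0.01] mid y [[99.1, 0.4], [70.2, 0.3], [38.2, 0.2]]
tip row cand 54 [[106.67073244   0.93846313   1.63473579]]
w5.png [3.09255530e-02 2.74550242e+02] 35 [-2.86592656e-02  3.70946365e+02] 29
tip top z_tool [1.44425356e+00 7.29326425e-04] nominal 2.1; resid [ 0.01  0.   -0.01 -0.01 -0.01 -0.    0.01] mid y [[99.1, 0.1], [70.2, 0.1], [38.3, 0.1]]
tip row cand 54 [[106.64574924   0.93757235   1.44472452]]
```

{"name": "apply_moves", "arguments": {"rows": [{"linear": [0,0,0.6],"angular": [0,0,0],"gripper": 0},{"linear": [0.36,-1.46,0],"angular": [0,0,0],"gripper": 0},{"linear": [0.36,-1.46,0],"angular": [0,0,0],"gripper": 0},{"linear": [0.36,-1.46,0],"angular": [0,0,0],"gripper": 0},{"linear": [0.36,-1.46,0],"angular": [0,0,0],"gripper": 0},{"linear": [0.36,-1.46,0],"angular": [0,0,0],"gripper": 0},{"linear": [0.36,-1.46,0],"angular": [0,0,0],"gripper": 0}]}}

```text
t: 13.93
eef_pos: [790.9, 117.5, 101.0]
orientation: [-0.38, 3.115, 0.006]
contact_force: [4.2, 5.5, -1.3]
opening: 17.6
```

{"name": "apply_moves", "arguments": {"rows": [{"linear": [0.36,-1.46,0],"angular": [0,0,0],"gripper": 0},{"linear": [0.36,-1.46,0],"angular": [0,0,0],"gripper": 0},{"linear": [0.36,-1.46,0],"angular": [0,0,0],"gripper": 0},{"linear": [0.36,-1.46,0],"angular": [0,0,0],"gripper": 0}]}}

```text
t: 14.27
eef_pos: [792.3, 111.7, 101.0]
orientation: [-0.38, 3.115, 0.006]
contact_force: [3.9, 5.4, -1.7]
opening: 17.8
```

{"name": "apply_moves", "arguments": {"rows": [{"linear": [0.36,-1.46,0],"angular": [0,0,0],"gripper": 0},{"linear": [0.36,-1.46,0],"angular": [0,0,0],"gripper": 0},{"linear": [0.36,-1.46,0],"angular": [0,0,0],"gripper": 0},{"linear": [0.36,-1.46,0],"angular": [0,0,0],"gripper": 0},{"linear": [0,0,0],"angular": [0,0,0],"gripper": 0}]}}

```text
t: 14.68
eef_pos: [793.9, 105.6, 101.0]
orientation: [-0.379, 3.115, 0.006]
contact_force: [5.1, 4.4, -1.4]
opening: 17.6
```

```bash
python3 spat.py
```

```text
eef [793.9 105.6 101. ] x [-0.971 -0.24  -0.004] y [-0.24   0.971  0.003] z [ 0.004  0.004 -1.   ] F [ 5.1  4.4 -1.4] q [ 0.116  0.752  1.089  0.004  1.296 -1.698] 17.602841861149322
```

{"name": "apply_moves", "arguments": {"rows": [{"linear": [0.36,-1.46,0],"angular": [0,0,0],"gripper": 0},{"linear": [0.36,-1.46,0],"angular": [0,0,0],"gripper": 0},{"linear": [0.36,-1.46,0],"angular": [0,0,0],"gripper": 0},{"linear": [0.36,-1.46,0],"angular": [0,0,0],"gripper": 0}]}}

```text
t: 15.02
eef_pos: [795.2, 100.2, 101.0]
orientation: [-0.38, 3.115, 0.006]
contact_force: [3.5, 4.8, -0.1]
opening: 17.7
```

{"name": "apply_moves", "arguments": {"rows": [{"linear": [0.36,-1.46,0],"angular": [0,0,0],"gripper": 0},{"linear": [0.36,-1.46,0],"angular": [0,0,0],"gripper": 0}]}}

```text
t: 15.18
eef_pos: [796.0, 97.3, 101.0]
orientation: [-0.38, 3.115, 0.006]
contact_force: [4.9, 5.5, -1.3]
opening: 17.7
```

```bash
python3 spat.py; python3 - <<'E'
from h import *
i,K,d,E=cam('wrist'); save('w6.png',cv2.resize(i[20:110,130:510],None,fx=2.1,fy=4.2,interpolation=cv2.INTER_CUBIC))
E
```

```text
eef [796.   97.3 101. ] x [-0.971 -0.24  -0.004] y [-0.24   0.971  0.003] z [ 0.003  0.004 -1.   ] F [ 4.9  5.5 -1.3] q [ 0.106  0.754  1.086  0.004  1.298 -1.709] 17.728037243721914
```

View pics/w6.png

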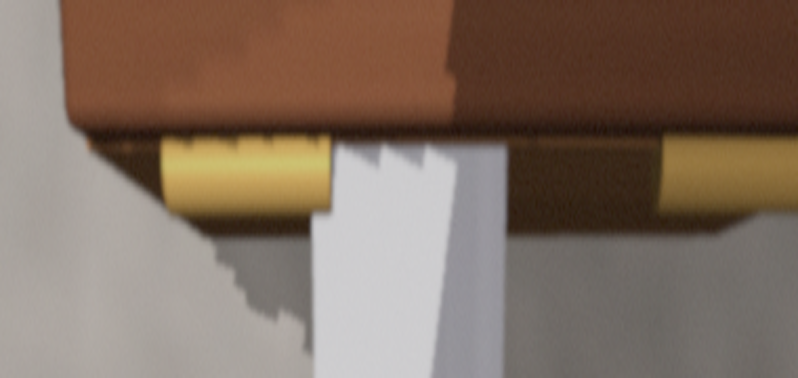

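{"name": "apply_moves", "arguments": {"rows": [{"linear": [-1.2,2.4,0],"angular": [0,0,0],"gripper": 0},{"linear": [-1.2,2.4,-0.6],"angular": [0,0,0],"gripper": 0},{"linear": [0,0,-0.5],"angular": [0,0,0],"gripper": 0},{"linear": [0,0,-0.5],"angular": [0,0,0],"gripper": 0},{"linear": [0,0,-0.5],"angular": [0,0,0],"gripper": 0},{"linear": [0,0,-0.5],"angular": [0,0,0],"gripper": 0},{"linear": [0,0,-0.5],"angular": [0,0,0],"gripper": 0}]}}

```text
t: 15.82
eef_pos: [795.5, 99.2, 99.7]
orientation: [-0.381, 3.11, -0.002]
contact_force: [7.7, -0.1, 2.8]
opening: 17.5
```

{"name": "apply_moves", "arguments": {"rows": [{"linear": [0,0,1],"angular": [0,0,0],"gripper": 0},{"linear": [0,0,1],"angular": [0,0,0],"gripper": 0},{"linear": [0,0,0.6],"angular": [0,0,0],"gripper": 0},{"linear": [0,0,0.6],"angular": [0,0,0],"gripper": 0},{"linear": [0,0,0.6],"angular": [0,0,0],"gripper": 0},{"linear": [0,0,0.6],"angular": [0,0,0],"gripper": 0}]}}

```text
t: 16.32
eef_pos: [795.3, 99.6, 101.5]
orientation: [-0.381, 3.111, -0.001]
contact_force: [9.3, 1.0, -6.1]
opening: 17.6
```

{"name": "apply_moves", "arguments": {"rows": [{"linear": [0,0,0.6],"angular": [0,0,0],"gripper": 0},{"linear": [0,0,0.6],"angular": [0,0,0],"gripper": 0},{"linear": [0,0,0.6],"angular": [0,0,0],"gripper": 0},{"linear": [0,0,0.6],"angular": [0,0,0],"gripper": 0}]}}

```text
t: 16.65
eef_pos: [795.1, 100.0, 103.8]
orientation: [-0.381, 3.112, 0.0]
contact_force: [8.2, 1.3, -6.1]
opening: 17.8
```

{"name": "apply_moves", "arguments": {"rows": [{"linear": [4,1,-2],"angular": [0,0,0],"gripper": 0},{"linear": [-2.1,8.5,-2],"angular": [0,0,0],"gripper": 0},{"linear": [-2.1,8.5,-1],"angular": [0,0,0],"gripper": 0},{"linear": [-2.1,8.5,0],"angular": [0,0,0],"gripper": 0},{"linear": [-2,-0.5,0],"angular": [0,0,0],"gripper": 0},{"linear": [-2,-0.5,0],"angular": [0,0,0],"gripper": 0},{"linear": [0,0,0],"angular": [0,0,0],"gripper": 0}]}}

```text
t: 17.23
eef_pos: [788.1, 128.2, 100.1]
orientation: [-0.38, 3.111, 0.006]
contact_force: [5.2, 4.3, -2.9]
opening: 17.4
```

{"name": "apply_moves", "arguments": {"rows": [{"linear": [0,0,0.6],"angular": [0,0,0],"gripper": 0},{"linear": [0,0,0.6],"angular": [0,0,0],"gripper": 0},{"linear": [0,0,0.6],"angular": [0,0,0],"gripper": 0},{"linear": [0,0,0.6],"angular": [0,0,0],"gripper": 0}]}}

```text
t: 17.57
eef_pos: [788.3, 127.1, 102.1]
orientation: [-0.381, 3.111, 0.003]
contact_force: [5.8, 2.9, -4.7]
opening: 17.8
```

{"name": "apply_moves", "arguments": {"rows": [{"linear": [0,0,0.6],"angular": [0,0,0],"gripper": 0},{"linear": [0,0,0.6],"angular": [0,0,0],"gripper": 0},{"linear": [0,0,0.6],"angular": [0,0,0],"gripper": 0},{"linear": [0,0,0.6],"angular": [0,0,0],"gripper": 0}]}}

```text
t: 17.9
eef_pos: [788.5, 126.6, 104.5]
orientation: [-0.381, 3.111, 0.002]
contact_force: [6.5, 2.6, -4.5]
opening: 17.8
```

```bash
python3 spat.py
```

```text
eef [788.5 126.6 104.5] x [-0.97  -0.241 -0.007] y [-0.241  0.97   0.   ] z [ 0.007  0.002 -1.   ] F [ 6.5  2.6 -4.5] q [ 1.440e-01  7.440e-01  1.097e+00  1.000e-03  1.293e+00 -1.670e+00] 17.768688708285115
```

{"name": "apply_moves", "arguments": {"rows": [{"linear": [6,1.5,2],"angular": [0,0,0],"gripper": 0},{"linear": [1,-4,7],"angular": [0,0,0],"gripper": 0},{"linear": [1,-4,7],"angular": [0,0,0],"gripper": 0},{"linear": [1,-4,0],"angular": [0,0,0],"gripper": 0},{"linear": [-9.7,-2.4,0],"angular": [0,0,0],"gripper": 0},{"linear": [-9.7,-2.4,0],"angular": [0,0,0],"gripper": 0},{"linear": [-4.9,-1.2,0],"angular": [0,0,0],"gripper": 0},{"linear": [0,0,0],"angular": [0,0,0],"gripper": 0},{"linear": [0,0,0],"angular": [0,0,0],"gripper": 0},{"linear": [0,0,0],"angular": [0,0,0],"gripper": 0},{"linear": [0,0,0],"angular": [0,0,0],"gripper": 0}]}}

```text
t: 18.82
eef_pos: [771.1, 108.8, 119.9]
orientation: [-0.381, 3.118, 0.0]
contact_force: [0.1, 1.3, -1.3]
opening: 17.5
```

```bash
python3 spat.py
```

```text
eef [771.1 108.8 119.9] x [-0.971 -0.241 -0.   ] y [-0.241  0.971  0.   ] z [ 0.  0. -1.] F [ 0.1  1.3 -1.3] q [ 0.125  0.705  1.136  0.     1.3   -1.689] 17.47390076551198
```

{"name": "apply_moves", "arguments": {"rows": [{"linear": [0,0,-1],"angular": [0,0,0],"gripper": 0},{"linear": [0,0,-1],"angular": [0,0,0],"gripper": 0},{"linear": [0,0,-1],"angular": [0,0,0],"gripper": 0},{"linear": [0,0,-1],"angular": [0,0,0],"gripper": 0},{"linear": [0,0,0],"angular": [0,0,0],"gripper": 0}]}}

```text
t: 19.23
eef_pos: [770.8, 108.8, 116.6]
orientation: [-0.381, 3.118, 0.0]
contact_force: [-0.2, 1.0, 1.9]
opening: 17.9
```

{"name": "apply_moves", "arguments": {"rows": [{"linear": [0,0,-1],"angular": [0,0,0],"gripper": 0},{"linear": [0,0,-1],"angular": [0,0,0],"gripper": 0},{"linear": [0,0,0],"angular": [0,0,0],"gripper": 0},{"linear": [0,0,0],"angular": [0,0,0],"gripper": 0}]}}

```text
t: 19.57
eef_pos: [770.9, 108.8, 116.1]
orientation: [-0.381, 3.117, 0.0]
contact_force: [-0.9, 0.5, 7.3]
opening: 17.5
```

```bash
python3 spat.py
```

```text
eef [770.9 108.8 116.1] x [-0.971 -0.241 -0.002] y [-0.241  0.971 -0.   ] z [ 0.002  0.    -1.   ] F [-0.9  0.5  7.3] q [ 0.125  0.706  1.143  0.     1.291 -1.689] 17.454235915777943
```

{"name": "apply_moves", "arguments": {"rows": [{"linear": [0,0,20],"angular": [0,0,0],"gripper": 0},{"linear": [0,0,35],"angular": [0,0,0],"gripper": 0},{"linear": [0,0,35],"angular": [0,0,-6.9],"gripper": 0},{"linear": [-14,-3.5,0],"angular": [0,0,-6.9],"gripper": 0},{"linear": [-14,-3.5,0],"angular": [0,0,-6.9],"gripper": 0},{"linear": [-14,-3.5,0],"angular": [0,0,-6.9],"gripper": 0},{"linear": [-14,-3.5,0],"angular": [0,0,-6.9],"gripper": 0},{"linear": [-14,-3.5,0],"angular": [0,0,-6.9],"gripper": 0},{"linear": [-14,-3.5,0],"angular": [0,0,-6.9],"gripper": 0},{"linear": [-14,-3.5,0],"angular": [0,0,-6.9],"gripper": 0},{"linear": [-14,-3.5,0],"angular": [0,0,-6.9],"gripper": 0},{"linear": [-14,-3.5,0],"angular": [0,0,-6.9],"gripper": 0}]}}

```text
t: 20.57
eef_pos: [643.8, 77.0, 203.5]
orientation: [-1.46, -2.781, 0.0]
contact_force: [0.5, -0.1, -1.8]
opening: 17.4
```

{"name": "apply_moves", "arguments": {"rows": [{"linear": [-14,-3.5,0],"angular": [0,0,-6.9],"gripper": 0},{"linear": [-14,-3.5,0],"angular": [0,0,-6.9],"gripper": 0},{"linear": [-14,-3.5,0],"angular": [0,0,-6.9],"gripper": 0},{"linear": [-14,-3.5,0],"angular": [0,0,-6.9],"gripper": 0},{"linear": [-14,-3.5,0],"angular": [0,0,-6.9],"gripper": 0},{"linear": [-14,-3.5,0],"angular": [0,0,-6.9],"gripper": 0},{"linear": [-14,-3.5,0],"angular": [0,0,-6.9],"gripper": 0},{"linear": [-14,-3.5,0],"angular": [0,0,-6.9],"gripper": 0},{"linear": [-14,-3.5,0],"angular": [0,0,-6.9],"gripper": 0},{"linear": [-14,-3.5,0],"angular": [0,0,-6.9],"gripper": 0},{"linear": [-14,-3.5,0],"angular": [0,0,-6.9],"gripper": 0},{"linear": [-14,-3.5,0],"angular": [0,0,-6.9],"gripper": 0}]}}

```text
t: 21.57
eef_pos: [475.8, 35.0, 203.7]
orientation: [2.935, 1.121, -0.0]
contact_force: [-0.4, -0.5, -1.6]
opening: 17.5
```

```bash
python3 spat.py
```

```text
eef [475.8  35.  203.7] x [ 0.745  0.667 -0.   ] y [ 0.667 -0.745  0.   ] z [-0. -0. -1.] F [-0.4 -0.5 -1.6] q [ 0.049  0.173  1.793 -0.     1.175  0.891] 17.496293575082383
```

{"name": "apply_moves", "arguments": {"rows": [{"linear": [-14.1,-3.45,0],"angular": [0,0,-6.95],"gripper": 0},{"linear": [-14.1,-3.45,-10],"angular": [0,0,-6.95],"gripper": 0},{"linear": [-14.1,-3.45,-15],"angular": [0,0,-6.95],"gripper": 0},{"linear": [-14.1,-3.45,-20],"angular": [0,0,-6.95],"gripper": 0},{"linear": [0,0,-20],"angular": [0,0,0],"gripper": 0},{"linear": [0,0,0],"angular": [0,0,0],"gripper": 0},{"linear": [0,0,0],"angular": [0,0,0],"gripper": 0},{"linear": [0,0,0],"angular": [0,0,0],"gripper": 0}]}}

```text
t: 22.23
eef_pos: [421.5, 21.5, 139.9]
orientation: [3.117, 0.393, 0.003]
contact_force: [-0.1, 1.2, -1.4]
opening: 17.6
```

```bash
python3 - <<'E'
from h import *
import spat
img,K,d,E=cam('wrist'); np.savez('w7.npz',K=K,d=d,E=E); save('w7full.png',img)
h=cv2.cvtColor(img,cv2.COLOR_RGB2HSV)
m=((h[...,0]>17)&(h[...,0]<32)&(h[...,1]>110)&(h[...,2]>60)); m[70:]=0
for r in range(0,70):
    c=np.where(m[r])[0]
    if len(c)>3:
        segs=np.split(c,np.where(np.diff(c)>3)[0]+1); print(r,[(s[0],s[-1]) for s in segs if len(s)>3])
t=np.array([-.242,.970]);n=np.array([.970,.242])
for uv in w2px([[543.0,51.9,97.5]],K,d,E): print('slot mid px',uv)
save('w7.png',cv2.resize(img[0:75,130:520],None,fx=2,fy=6,interpolation=cv2.INTER_CUBIC))
E
```

```text
eef [421.5  21.5 139.9] x [0.969 0.248 0.002] y [ 0.248 -0.969  0.001] z [ 0.002 -0.    -1.   ] F [-0.1  1.2 -1.4] q [ 0.024  0.147  2.006 -0.     0.987  1.344] 17.601893284722095
20 [(np.int64(250), np.int64(303))]
21 [(np.int64(250), np.int64(304)), (np.int64(411), np.int64(453)), (np.int64(458), np.int64(463))]
22 [(np.int64(251), np.int64(304)), (np.int64(410), np.int64(464))]
23 [(np.int64(251), np.int64(303)), (np.int64(411), np.int64(464))]
24 [(np.int64(253), np.int64(302)), (np.int64(411), np.int64(464))]
25 [(np.int64(430), np.int64(455)), (np.int64(459), np.int64(463))]
slot mid px [325.17163895  22.64982509]
```

View pics/w7.png

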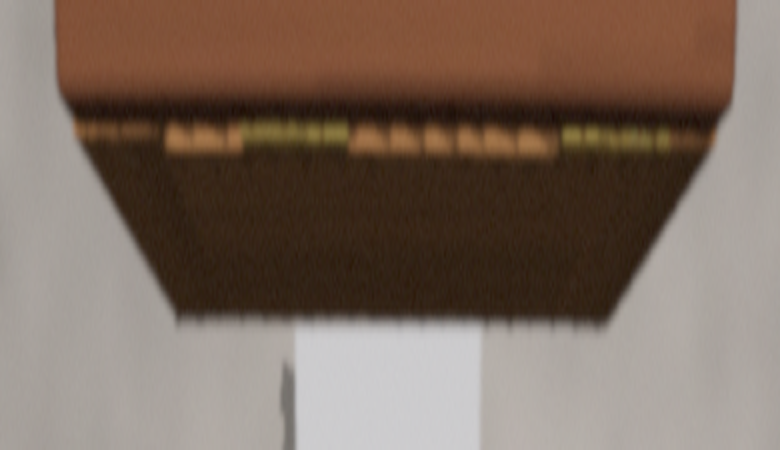

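```bash
python3 - <<'E'
from h import *
import spat
D=np.load('w7.npz'); K,d,E=D['K'],D['d'],D['E']
s=arm.get_state(); ty=R.from_rotvec(s['orientation']).as_matrix()[:,1]; tx=R.from_rotvec(s['orientation']).as_matrix()[:,0]
P=px2w([(304,22.5),(410.5,22.5),(357.2,22.5),(250.5,22.5),(464,22.5)],97.5,K,d,E); print(P.round(1).tolist())
F=px2w([(167,17),(486,17)],100,K,d,E); print('face',F.round(1).tolist(), np.degrees(np.arctan2(*(F[0]-F[1])[[0,1]])))
T=px2w([(277.5,55),(370.5,55)],137.5,K,d,E).mean(0); print('tip',T)
print('need tool y shift',(P[2]-T)@ty,'forward to face',(P[2]-T)@tx, 'TCP-based',(P[2]-s['eef_pos'])@ty)
E
```

```text
eef [421.8  21.5 140.2] x [0.969 0.248 0.003] y [ 0.248 -0.969  0.001] z [ 0.003 -0.    -1.   ] F [ 0.3  0.1 -1.3] q [ 0.024  0.147  2.005 -0.     0.987  1.344] 17.762336967215273
[[540.6, 61.6, 97.5], [553.1, 13.0, 97.5], [546.8, 37.3, 97.5], [534.4, 86.0, 97.5], [559.5, -11.4, 97.5]]
face [[526.9, 123.6, 100.0], [563.6, -19.9, 100.0]] -14.348922936589597
tip [524.11555766  47.69426415 137.5       ]
need tool y shift 15.637359776388257 forward to face 19.297513814011573 TCP-based 15.617668489543393
```

{"name": "apply_moves", "arguments": {"rows": [{"linear": [1.9,-7.5,-10],"angular": [0,0,0],"gripper": 0},{"linear": [2,-7.6,-15],"angular": [0,0,0],"gripper": 0},{"linear": [0,0,-11],"angular": [0,0,0],"gripper": 0},{"linear": [0,0,-3.2],"angular": [0,0,0],"gripper": 0},{"linear": [0,0,0],"angular": [0,0,0],"gripper": 0},{"linear": [0,0,0],"angular": [0,0,0],"gripper": 0},{"linear": [0,0,0],"angular": [0,0,0],"gripper": 0},{"linear": [0,0,0],"angular": [0,0,0],"gripper": 0},{"linear": [0,0,0],"angular": [0,0,0],"gripper": 0}]}}

```text
t: 23.03
eef_pos: [424.7, 6.4, 100.4]
orientation: [3.117, 0.392, 0.002]
contact_force: [-0.2, 0.3, -0.3]
opening: 17.5
```

```bash
python3 spat.py
```

```text
eef [424.7   6.4 100.4] x [0.969 0.248 0.001] y [ 0.248 -0.969  0.   ] z [ 0.001 -0.    -1.   ] F [-0.2  0.3 -0.3] q [-0.012  0.201  2.058 -0.     0.882  1.308] 17.50983873621795
```

Raise 0.5 and go in.

{"name": "apply_moves", "arguments": {"rows": [{"linear": [3.9,1,0.5],"angular": [0,0,0],"gripper": 0},{"linear": [3.9,1,0],"angular": [0,0,0],"gripper": 0},{"linear": [3.9,1,0],"angular": [0,0,0],"gripper": 0},{"linear": [3.9,1,0],"angular": [0,0,0],"gripper": 0},{"linear": [2.9,0.7,0],"angular": [0,0,0],"gripper": 0},{"linear": [2,0.5,0],"angular": [0,0,0],"gripper": 0},{"linear": [2,0.5,0],"angular": [0,0,0],"gripper": 0},{"linear": [0,0,0],"angular": [0,0,0],"gripper": 0},{"linear": [0,0,0],"angular": [0,0,0],"gripper": 0}]}}

```text
t: 23.78
eef_pos: [446.6, 12.0, 100.2]
orientation: [3.117, 0.392, -0.0]
contact_force: [-1.0, -0.3, -0.9]
opening: 17.5
```

```bash
python3 spat.py
```

```text
eef [446.6  12.  100.2] x [ 0.969  0.248 -0.   ] y [ 0.248 -0.969  0.   ] z [-0. -0. -1.] F [-1.  -0.3 -0.9] q [ 1.000e-03  2.330e-01  2.012e+00 -0.000e+00  8.960e-01  1.322e+00] 17.53250273599568
```

{"name": "apply_moves", "arguments": {"rows": [{"linear": [1,0.25,0.4],"angular": [0,0,0],"gripper": 0},{"linear": [2.9,0.7,0],"angular": [0,0,0],"gripper": 0},{"linear": [2.9,0.7,0],"angular": [0,0,0],"gripper": 0},{"linear": [2.9,0.7,0],"angular": [0,0,0],"gripper": 0},{"linear": [0,0,0],"angular": [0,0,0],"gripper": 0}]}}

```text
t: 24.2
eef_pos: [457.3, 14.5, 100.8]
orientation: [3.117, 0.392, 0.002]
contact_force: [-0.1, 1.1, -0.5]
opening: 17.7
```

```bash
python3 spat.py
```

```text
eef [457.3  14.5 100.8] x [0.969 0.248 0.001] y [ 0.248 -0.969  0.   ] z [ 0.001 -0.    -1.   ] F [-0.1  1.1 -0.5] q [ 0.007  0.247  1.99  -0.     0.903  1.327] 17.698216160923483
```

{"name": "apply_moves", "arguments": {"rows": [{"linear": [3.9,1,0],"angular": [0,0,0],"gripper": 0},{"linear": [3.9,1,0],"angular": [0,0,0],"gripper": 0},{"linear": [3.9,1,0],"angular": [0,0,0],"gripper": 0},{"linear": [3.9,1,0],"angular": [0,0,0],"gripper": 0},{"linear": [0,0,0],"angular": [0,0,0],"gripper": 0},{"linear": [0,0,2],"angular": [0,0,0],"gripper": 0},{"linear": [0,0,3],"angular": [0,0,0],"gripper": 0},{"linear": [0.2,0.05,3],"angular": [0,0,0],"gripper": 0},{"linear": [0.2,0.05,3],"angular": [0,0,0],"gripper": 0},{"linear": [0,0,0],"angular": [0,0,0],"gripper": 0}]}}

```text
t: 25.03
eef_pos: [472.2, 18.5, 112.0]
orientation: [3.117, 0.392, -0.001]
contact_force: [1.9, 0.4, -4.3]
opening: 17.7
```

```bash
python3 spat.py; python3 - <<'E'
from h import *
print(arm.get_state()['ft_torque'])
img,K,d,E=cam('top'); 
for r in arm.cut_out('lid','top')[:1]:
    b=cv2.boxPoints(cv2.minAreaRect(np.argwhere(r['region'])[:,::-1].astype(np.float32))); print(px2w(b,112,K,d,E).round(1)[:,:2].tolist(),r['score'])
E
```

```text
eef [472.2  18.5 112. ] x [ 0.969  0.248 -0.   ] y [ 0.248 -0.969 -0.   ] z [-0. -0. -1.] F [ 1.9  0.4 -4.3] q [ 0.015  0.256  1.942 -0.     0.944  1.335] 17.720397739310158
[-0.03366808  0.11692678 -0.02043057]
[[672.0, 167.4], [713.2, 14.4], [571.9, -21.5], [532.2, 128.5]] 0.9
```

{"name": "apply_moves", "arguments": {"rows": [{"linear": [0.9,0.2,8.3],"angular": [0,0,0],"gripper": 0},{"linear": [1.5,0.4,8.3],"angular": [0,0,0],"gripper": 0},{"linear": [2.4,0.6,9.3],"angular": [0,0,0],"gripper": 0},{"linear": [3.1,0.8,9.05],"angular": [0,0,0],"gripper": 0},{"linear": [3.8,1,8.8],"angular": [0,0,0],"gripper": 0},{"linear": [0,0,0],"angular": [0,0,0],"gripper": 0}]}}

```text
t: 25.63
eef_pos: [485.0, 21.5, 157.5]
orientation: [3.117, 0.392, 0.003]
contact_force: [-2.2, 0.4, -1.9]
opening: 17.7
```

```bash
cat > lid.py <<'E'
from h import *
import spat
print(arm.get_state()['ft_torque'].round(2))
img,K,d,E=cam('top')
r=arm.cut_out('lid','top')[0]
b=cv2.boxPoints(cv2.minAreaRect(np.argwhere(r['region'])[:,::-1].astype(np.float32))); print(b.round(1).tolist(),r['score'])
n=np.array([.970,.242]);t=np.array([-.242,.970])
for th in np.arange(0,1.95,.1):
    # lower front edge and top front edge centre
    pts=[]
    for a in(150,):
        for e in(0,12):
            N=689.3-a*np.cos(th)+e*np.sin(th); Z=100+a*np.sin(th)+e*np.cos(th); pts.append([*(N*n-80.4*t),Z])
    print(round(th,1),w2px(pts,K,d,E).round(1).tolist(),end='; ')
E
python3 lid.py
```

```text
eef [485.   21.5 157.5] x [0.969 0.248 0.002] y [ 0.248 -0.969  0.001] z [ 0.002 -0.    -1.   ] F [-2.2  0.4 -1.9] q [ 0.021  0.225  1.851 -0.     1.063  1.341] 17.69143477608468
[-0.06  0.43  0.04]
[[250.6999969482422, 187.10000610351562], [308.8999938964844, 167.6999969482422], [321.29998779296875, 204.89999389648438], [263.1000061035156, 224.3000030517578]] 0.78
0.0 [[296.4, 235.5], [296.1, 234.6]]; 0.1 [[296.0, 234.1], [295.6, 232.8]]; 0.2 [[295.5, 232.2], [295.0, 230.5]]; 0.3 [[294.8, 229.8], [294.2, 227.5]]; 0.4 [[294.0, 226.7], [293.3, 224.0]]; 0.5 [[293.1, 223.1], [292.3, 220.0]]; 0.6 [[292.0, 219.0], [291.1, 215.5]]; 0.7 [[290.9, 214.4], [289.9, 210.5]]; 0.8 [[289.6, 209.4], [288.6, 205.1]]; 0.9 [[288.3, 203.9], [287.2, 199.4]]; 1.0 [[286.9, 198.2], [285.7, 193.5]]; 1.1 [[285.4, 192.2], [284.3, 187.4]]; 1.2 [[284.0, 186.1], [282.8, 181.1]]; 1.3 [[282.5, 179.9], [281.3, 174.9]]; 1.4 [[281.0, 173.7], [279.8, 168.7]]; 1.5 [[279.6, 167.6], [278.5, 162.7]]; 1.6 [[278.2, 161.6], [277.1, 157.0]]; 1.7 [[276.9, 156.0], [275.9, 151.6]]; 1.8 [[275.7, 150.6], [274.7, 146.6]]; 1.9 [[274.6, 145.7], [273.7, 142.0]];
```

{"name": "apply_moves", "arguments": {"rows": [{"linear": [4.5,1.1,8.4],"angular": [0,0,0],"gripper": 0},{"linear": [5.1,1.3,8],"angular": [0,0,0],"gripper": 0},{"linear": [5.7,1.5,7.6],"angular": [0,0,0],"gripper": 0},{"linear": [6.3,1.6,7.1],"angular": [0,0,0],"gripper": 0},{"linear": [6.8,1.7,6.5],"angular": [0,0,0],"gripper": 0},{"linear": [7.3,1.9,6],"angular": [0,0,0],"gripper": 0},{"linear": [7.8,2,5.3],"angular": [0,0,0],"gripper": 0},{"linear": [8.1,2.1,4.7],"angular": [0,0,0],"gripper": 0},{"linear": [0,0,0],"angular": [0,0,0],"gripper": 0}]}}

```text
t: 26.48
eef_pos: [538.3, 35.1, 210.6]
orientation: [3.117, 0.393, 0.007]
contact_force: [-0.1, 0.0, -2.5]
opening: 17.5
```

```bash
python3 lid.py|head -3
```

```text
eef [538.3  35.1 210.6] x [0.969 0.248 0.004] y [ 0.248 -0.969  0.001] z [ 0.004  0.    -1.   ] F [-0.1  0.  -2.5] q [0.044 0.264 1.654 0.    1.22  1.364] 17.477470797400823
[-0.09  0.14 -0.03]Traceback (most recent call last):
  File "lid.py", line 5, in <module>
    r=arm.cut_out('lid','top')[0]
      ~~~~~~~~~~~~~~~~~~~~~~~~^^^
IndexError: list index out of range
```

{"name": "apply_moves", "arguments": {"rows": [{"linear": [8.4,2.2,4],"angular": [0,0,0],"gripper": 0},{"linear": [8.7,2.2,3.3],"angular": [0,0,0],"gripper": 0},{"linear": [8.9,2.3,2.6],"angular": [0,0,0],"gripper": 0},{"linear": [9.1,2.3,1.8],"angular": [0,0,0],"gripper": 0},{"linear": [9.2,2.4,1.1],"angular": [0,0,0],"gripper": 0},{"linear": [9.3,2.4,0.3],"angular": [0,0,0],"gripper": 0},{"linear": [9.3,2.4,-0.5],"angular": [0,0,0],"gripper": 0},{"linear": [9.2,2.4,-1.2],"angular": [0,0,0],"gripper": 0},{"linear": [6.9,1.8,-1.4],"angular": [0,0,0],"gripper": 0},{"linear": [0,0,0],"angular": [0,0,0],"gripper": 0},{"linear": [0,0,0],"angular": [0,0,0],"gripper": 0}]}}

```text
t: 27.5
eef_pos: [615.9, 55.7, 218.5]
orientation: [-3.116, -0.393, -0.002]
contact_force: [-0.4, 0.5, -1.6]
opening: 17.7
```

```bash
python3 spat.py
```

```text
eef [615.9  55.7 218.5] x [0.969 0.248 0.002] y [ 0.248 -0.969 -0.001] z [ 0.001  0.001 -1.   ] F [-0.4  0.5 -1.6] q [7.100e-02 3.850e-01 1.453e+00 1.000e-03 1.302e+00 1.391e+00] 17.664983669750324
```

{"name": "apply_moves", "arguments": {"rows": [{"linear": [-15,-3.8,0],"angular": [0,0,0],"gripper": 0},{"linear": [-30,-7.6,0],"angular": [0,0,0],"gripper": 0},{"linear": [-35,-9,0],"angular": [0,0,0],"gripper": 0},{"linear": [-35,-9,0],"angular": [0,0,0],"gripper": 0},{"linear": [-30,-20,0],"angular": [0,0,0],"gripper": 0},{"linear": [-10,-35,0],"angular": [0,0,0],"gripper": 0},{"linear": [0,-35,-15],"angular": [0,0,0],"gripper": 0},{"linear": [0,-35,-20],"angular": [0,0,0],"gripper": 0},{"linear": [0,-35,-20],"angular": [0,0,0],"gripper": 0},{"linear": [0,-35,-20],"angular": [0,0,0],"gripper": 0},{"linear": [0,-35,-20],"angular": [0,0,0],"gripper": 0},{"linear": [0,-26,-20],"angular": [0,0,0],"gripper": 0}]}}

```text
t: 28.5
eef_pos: [460.3, -233.0, 103.5]
orientation: [3.115, 0.39, 0.005]
contact_force: [0.6, 0.2, -1.2]
opening: 17.8
```

{"name": "apply_moves", "arguments": {"rows": [{"linear": [0,0,-30],"angular": [0,0,0],"gripper": 0},{"linear": [0,0,-30],"angular": [0,0,0],"gripper": 0},{"linear": [0,0,-20],"angular": [0,0,0],"gripper": 0},{"linear": [0,0,-10],"angular": [0,0,0],"gripper": 0},{"linear": [0,0,0],"angular": [0,0,0],"gripper": 0},{"linear": [0,0,0],"angular": [0,0,0],"gripper": 0}]}}

```text
t: 29.0
eef_pos: [460.4, -230.5, 14.5]
orientation: [3.116, 0.392, 0.002]
contact_force: [0.2, -0.2, -1.0]
opening: 17.4
```

```bash
python3 lid.py | fold -w 400; python3 - <<'E'
from h import *
img,K,d,E=cam('top'); save('top2.png',img)
for t in ['cup','twin']:
    for r in arm.cut_out(t,'top'):
        m=r['region'].astype(np.uint8); (c,rad)=cv2.minEnclosingCircle(np.argwhere(m)[:,::-1].astype(np.float32)); 
        print(t,round(r['score'],2),np.round(c,1),round(rad,1),img[m>0].mean(0).round(),'z60',px2w([c],60,K,d,E)[0].round(1),'z64',px2w([c],64,K,d,E)[0].round(1))
E
```

```text
eef [ 460.4 -230.5   14.5] x [0.969 0.248 0.001] y [ 0.248 -0.969  0.001] z [ 0.001 -0.    -1.   ] F [ 0.2 -0.2 -1. ] q [-0.487  0.441  1.963  0.     0.737  0.834] 17.405584455387434
[0.   0.05 0.  ]
[[243.3000030517578, 152.10000610351562], [305.20001220703125, 137.5], [313.8999938964844, 174.6999969482422], [252.10000610351562, 189.1999969482422]] 0.73
0.0 [[296.4, 235.5], [296.1, 234.6]]; 0.1 [[296.0, 234.1], [295.6, 232.8]]; 0.2 [[295.5, 232.2], [295.0, 230.5]]; 0.3 [[294.8, 229.8], [294.2, 227.5]]; 0.4 [[294.0, 226.7], [293.3, 224.0]]; 0.5 [[293.1, 223.1], [292.3, 220.0]]; 0.6 [[292.0, 219.0], [291.1, 215.5]]; 0.7 [[290.9, 214.4], [289.9, 210.5]]; 0.8 [[289.6, 209.4], [288.6, 205.1]]; 0.9 [[288.3, 203.9], [287.2, 199.4]]; 1.0 [[286.9, 198.2],
 [285.7, 193.5]]; 1.1 [[285.4, 192.2], [284.3, 187.4]]; 1.2 [[284.0, 186.1], [282.8, 181.1]]; 1.3 [[282.5, 179.9], [281.3, 174.9]]; 1.4 [[281.0, 173.7], [279.8, 168.7]]; 1.5 [[279.6, 167.6], [278.5, 162.7]]; 1.6 [[278.2, 161.6], [277.1, 157.0]]; 1.7 [[276.9, 156.0], [275.9, 151.6]]; 1.8 [[275.7, 150.6], [274.7, 146.6]]; 1.9 [[274.6, 145.7], [273.7, 142.0]]; cup 0.87 [251.5 275.7] 12.2 [144.  45.  44.] z60 [439.5 172.9  60. ] z64 [439.1 172.2  64. ]
cup 0.86 [207.1 276.8] 12.3 [157. 157. 158.] z60 [435.3 292.   60. ] z64 [434.9 291.   64. ]
cup 0.66 [216.3 234.5] 11.8 [ 51. 132. 132.] z60 [550.7 273.   60. ] z64 [549.9 272.1  64. ]
twin 0.88 [286.3 210.5] 12.0 [ 54. 115.  66.] z60 [619.4  83.9  60. ] z64 [618.4  83.6  64. ]
```

{"name": "apply_moves", "arguments": {"rows": [{"linear": [0,0,-5],"angular": [0,0,0],"gripper": 0},{"linear": [0,0,-3],"angular": [0,0,0],"gripper": 0},{"linear": [0,0,-1.8],"angular": [0,0,0],"gripper": 0},{"linear": [0,0,0],"angular": [0,0,0],"gripper": 0},{"linear": [0,0,0],"angular": [0,0,0],"gripper": 0},{"linear": [0,0,0],"angular": [0,0,0],"gripper": 0}]}}

```text
t: 29.75
eef_pos: [459.6, -230.2, 4.6]
orientation: [-3.117, -0.392, 0.0]
contact_force: [-1.8, 1.5, 5.8]
opening: 17.6
```

```bash
python3 spat.py
```

```text
eef [ 459.6 -230.2    4.6] x [ 0.969  0.248 -0.   ] y [ 0.248 -0.969 -0.   ] z [-0.  0. -1.] F [-1.8  1.5  5.8] q [-0.487  0.455  1.973  0.     0.714  0.834] 17.600985523518556
```

Touching the bench; release and retreat.

{"name": "apply_moves", "arguments": {"rows": [{"linear": [0,0,0.5],"angular": [0,0,0],"gripper": 45},{"linear": [0,0,0],"angular": [0,0,0],"gripper": 45},{"linear": [0,0,0],"angular": [0,0,0],"gripper": 45},{"linear": [0,0,0],"angular": [0,0,0],"gripper": 45},{"linear": [0,0,10],"angular": [0,0,0],"gripper": 45},{"linear": [0,0,25],"angular": [0,0,0],"gripper": 45},{"linear": [0,0,40],"angular": [0,0,0],"gripper": 60},{"linear": [0,0,40],"angular": [0,0,6.9],"gripper": 80},{"linear": [0,0,40],"angular": [0,0,6.9],"gripper": 80},{"linear": [0,15,20],"angular": [0,0,6.9],"gripper": 80},{"linear": [-1,21,0],"angular": [0,0,6.9],"gripper": 80},{"linear": [-1,21,0],"angular": [0,0,6.9],"gripper": 80}]}}

```text
t: 30.75
eef_pos: [458.6, -173.4, 182.4]
orientation: [2.854, 1.304, 0.006]
contact_force: [-0.8, 0.8, -0.6]
opening: 79.6
```

{"name": "apply_moves", "arguments": {"rows": [{"linear": [-1,21,0],"angular": [0,0,6.9],"gripper": 80},{"linear": [-1,21,0],"angular": [0,0,6.9],"gripper": 80},{"linear": [-1,21,0],"angular": [0,0,6.9],"gripper": 80},{"linear": [-1,21,0],"angular": [0,0,6.9],"gripper": 80},{"linear": [-1,21,0],"angular": [0,0,6.9],"gripper": 80},{"linear": [-1,21,0],"angular": [0,0,6.9],"gripper": 80},{"linear": [-1,21,0],"angular": [0,0,6.9],"gripper": 80},{"linear": [-1,21,0],"angular": [0,0,6.9],"gripper": 80},{"linear": [-1,21,0],"angular": [0,0,6.9],"gripper": 80},{"linear": [-1,21,0],"angular": [0,0,6.9],"gripper": 80},{"linear": [-1,21,0],"angular": [0,0,6.9],"gripper": 80},{"linear": [-1,21,0],"angular": [0,0,6.9],"gripper": 80}]}}

```text
t: 31.75
eef_pos: [445.4, 79.7, 180.5]
orientation: [1.278, 2.869, 0.001]
contact_force: [0.7, 0.4, -0.5]
opening: 79.8
```

{"name": "apply_moves", "arguments": {"rows": [{"linear": [-1,21,0],"angular": [0,0,6.9],"gripper": 80},{"linear": [-1,21,0],"angular": [0,0,6.9],"gripper": 80},{"linear": [-1,21,0],"angular": [0,0,6.9],"gripper": 80},{"linear": [-1,21,0],"angular": [0,0,6.9],"gripper": 80},{"linear": [-1,21,0],"angular": [0,0,6.9],"gripper": 80},{"linear": [-1,21,0],"angular": [0,0,6.9],"gripper": 80},{"linear": [-1,21,0],"angular": [0,0,6.9],"gripper": 80},{"linear": [-1,21,0],"angular": [0,0,6.9],"gripper": 80},{"linear": [-1,21,0],"angular": [0,0,6.9],"gripper": 80},{"linear": [-1,3,0],"angular": [0,0,0],"gripper": 80},{"linear": [0,0,0],"angular": [0,0,0],"gripper": 80},{"linear": [0,0,0],"angular": [0,0,0],"gripper": 80}]}}

```text
t: 32.75
eef_pos: [435.4, 270.1, 179.9]
orientation: [0.374, -3.119, 0.001]
contact_force: [0.2, -0.6, -0.4]
opening: 79.8
```

```bash
cat > cups.py <<'E'
from h import *
import spat, sys
# cups via colour/cut_out in wrist: rim circle fit at given rim height
img,K,d,E=cam('wrist'); save(sys.argv[2],img)
for r in arm.cut_out(sys.argv[1],'wrist'):
    m=r['region'].astype(np.uint8)
    c,_=cv2.findContours(m,cv2.RETR_EXTERNAL,cv2.CHAIN_APPROX_NONE); c=max(c,key=len).reshape(-1,2).astype(float)
    z=float(sys.argv[3]); P=px2w(c,z,K,d,E)[:,:2]
    # convex hull points far from the foot: min enclosing circle at the rim plane
    (cc,rad)=cv2.minEnclosingCircle(P.astype(np.float32)); print(round(r['score'],2),np.round(r['box']),img[m>0].mean(0).round(),'centre',np.round(cc,1),'r',round(rad,1))
E
python3 cups.py cup w8.png 60
```

```text
eef [435.4 270.1 179.9] x [-0.972 -0.236  0.   ] y [-0.236  0.972 -0.001] z [-0.    -0.001 -1.   ] F [ 0.2 -0.6 -0.4] q [ 5.330e-01  2.470e-01  1.758e+00 -1.000e-03  1.136e+00 -1.276e+00] 79.84226637245338
0.95 [145. 165. 235. 253.] [157.  46.  44.] centre [436.8 173.6] r 34.0
0.74 [312. 193. 394. 281.] [155. 150. 148.] centre [435.  292.1] r 33.2
0.61 [259. 310. 331. 398.] [ 49. 130. 129.] centre [529.6 267.8] r 30.0
```

{"name": "apply_moves", "arguments": {"force": 15, "rows": [{"linear": [-0.3,11,-5],"angular": [0,0,0],"gripper": 82},{"linear": [0,11,-20],"angular": [0,0,0],"gripper": 82},{"linear": [0,0,-30],"angular": [0,0,0],"gripper": 82},{"linear": [0,0,-30],"angular": [0,0,0],"gripper": 82},{"linear": [0,0,-30],"angular": [0,0,0],"gripper": 82},{"linear": [0,0,-20],"angular": [0,0,0],"gripper": 82},{"linear": [0,0,-7],"angular": [0,0,0],"gripper": 82},{"linear": [0,0,0],"angular": [0,0,0],"gripper": 82},{"linear": [0,0,0],"angular": [0,0,0],"gripper": 82},{"linear": [0,0,0],"angular": [0,0,0],"gripper": 72},{"linear": [0,0,0],"angular": [0,0,0],"gripper": 60},{"linear": [0,0,0],"angular": [0,0,0],"gripper": 50}]}}

```text
t: 33.85
eef_pos: [436.2, 293.0, 39.0]
orientation: [-0.375, 3.117, 0.002]
contact_force: [0.7, -1.2, 2.5]
opening: 65.1
```

{"name": "apply_moves", "arguments": {"rows": [{"linear": [0,0,0],"angular": [0,0,0],"gripper": 50},{"linear": [0,0,0],"angular": [0,0,0],"gripper": 50},{"linear": [0,0,0],"angular": [0,0,0],"gripper": 50}]}}

```text
t: 34.1
eef_pos: [436.3, 293.0, 38.9]
orientation: [-0.376, 3.116, 0.001]
contact_force: [1.4, -0.7, 6.4]
opening: 64.8
```

```bash
python3 spat.py
```

```text
eef [436.3 293.   38.9] x [-0.971 -0.238 -0.003] y [-0.238  0.971  0.001] z [ 0.002  0.001 -1.   ] F [ 1.4 -0.7  6.4] q [ 0.57   0.419  1.915 -0.     0.805 -1.241] 64.83859995025239
```

{"name": "apply_moves", "arguments": {"rows": [{"linear": [0,0,5],"angular": [0,0,0],"gripper": 50},{"linear": [0,0,15],"angular": [0,0,0],"gripper": 50},{"linear": [0,0,30],"angular": [0,0,0],"gripper": 50},{"linear": [0,0,30],"angular": [0,0,0],"gripper": 50},{"linear": [0,0,30],"angular": [0,0,0],"gripper": 50},{"linear": [0,0,30],"angular": [0,0,0],"gripper": 50},{"linear": [10,-7.5,20],"angular": [0,0,0],"gripper": 50},{"linear": [20,-15.5,0],"angular": [0,0,0],"gripper": 50},{"linear": [25,-19,0],"angular": [0,0,0],"gripper": 50},{"linear": [25,-19,0],"angular": [0,0,0],"gripper": 50},{"linear": [25,-19,0],"angular": [0,0,0],"gripper": 50},{"linear": [25,-19,0],"angular": [0,0,0],"gripper": 50}]}}

```text
t: 35.1
eef_pos: [565.9, 192.7, 197.7]
orientation: [0.376, -3.118, -0.001]
contact_force: [0.2, 0.8, -1.2]
opening: 65.0
```

{"name": "apply_moves", "arguments": {"rows": [{"linear": [20,-15.5,0],"angular": [0,0,0],"gripper": 50},{"linear": [10,-7.5,0],"angular": [0,0,0],"gripper": 50},{"linear": [0,0,0],"angular": [0,0,0],"gripper": 50},{"linear": [0,0,0],"angular": [0,0,0],"gripper": 50},{"linear": [0,0,0],"angular": [0,0,0],"gripper": 50}]}}

```text
t: 35.52
eef_pos: [594.0, 171.6, 197.6]
orientation: [0.377, -3.117, -0.001]
contact_force: [0.1, -0.1, -0.7]
opening: 64.2
```

```bash
python3 cups.py twin w9.png 64; python3 cups.py cup w10.png 225; python3 - <<'E'
from h import *
i,K,d,E=cam('wrist'); h=cv2.cvtColor(i,cv2.COLOR_RGB2HSV); m=((h[...,0]>45)&(h[...,0]<80)&(h[...,1]>60)).astype(np.uint8)
m=cv2.morphologyEx(m,cv2.MORPH_OPEN,np.ones((3,3)));k,l,s,c=cv2.connectedComponentsWithStats(m); j=1+s[1:,4].argmax(); print(s[j])
P=px2w(np.argwhere(l==j)[:,::-1],64,K,d,E)[:,:2]; print(cv2.minEnclosingCircle(P.astype(np.float32)))
i,K,d,E=cam('top'); h=cv2.cvtColor(i,cv2.COLOR_RGB2HSV); m=((h[...,0]>45)&(h[...,0]<80)&(h[...,1]>60)).astype(np.uint8);m[:,340:]=0;m[:,:256]=0;print(m.sum())
P=px2w(np.argwhere(m)[:,::-1],64,K,d,E)[:,:2]; print(cv2.minEnclosingCircle(P.astype(np.float32)))
E
```

```text
eef [594.  171.6 197.6] x [-0.971 -0.238  0.001] y [-0.238  0.971  0.001] z [-0.002  0.001 -1.   ] F [ 0.1 -0.1 -0.7] q [ 2.620e-01  3.990e-01  1.485e+00  1.000e-03  1.259e+00 -1.550e+00] 64.1760755234784
eef [594.1 171.8 197.9] x [-0.971 -0.239  0.001] y [-0.239  0.971  0.001] z [-0.001  0.    -1.   ] F [-0.1 -0.1 -1.3] q [ 2.630e-01  3.980e-01  1.485e+00  1.000e-03  1.259e+00 -1.550e+00] 64.882234100691
0.87 [420. 164. 507. 243.] [ 49. 134. 133.] centre [529.4 207.2] r 16.0
0.71 [331.   2. 426.  64.] [159.  46.  44.] centre [478.7 161.9] r 15.1
0.65 [244. 237. 400. 393.] [167. 161. 159.] centre [586. 170.] r 32.4
[ 163  191   84   80 5376]
((617.0529174804688, 84.07959747314453), 33.85869598388672)
427
((618.95703125, 85.10323333740234), 32.4867057800293)
```

View pics/w9.png

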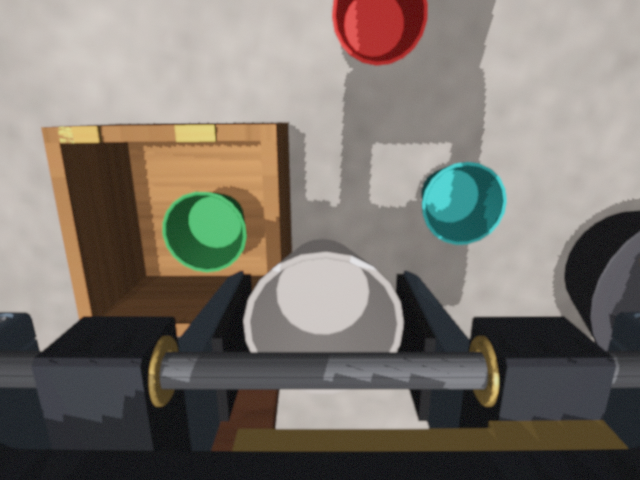

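```bash
python3 - <<'E'
from h import *
s=arm.get_state(); i,K,d,E=cam('wrist')
P=px2w([(324,252),(246,325),(402,325)],s['eef_pos'][2]+21,K,d,E)-s['eef_pos']; Rm=R.from_rotvec(s['orientation']).as_matrix()
print((P@Rm).round(1)) # tool coords; first: rim point at +x
E
```

```text
[[ 33.5   0.5 -21. ]
 [  2.1 -31.3 -21. ]
 [  2.   32.4 -21. ]]
```

{"name": "apply_moves", "arguments": {"rows": [{"linear": [4,-14.8,0],"angular": [0,0,0],"gripper": 50},{"linear": [6,-22,0],"angular": [0,0,0],"gripper": 50},{"linear": [6,-22,0],"angular": [0,0,0],"gripper": 50},{"linear": [5,-18,0],"angular": [0,0,0],"gripper": 50},{"linear": [3.3,-11,0],"angular": [0,0,0],"gripper": 50},{"linear": [0,0,-20],"angular": [0,0,0],"gripper": 50},{"linear": [0,0,-25],"angular": [0,0,0],"gripper": 50},{"linear": [0,0,-25],"angular": [0,0,0],"gripper": 50},{"linear": [0,0,-15],"angular": [0,0,0],"gripper": 50},{"linear": [0,0,0],"angular": [0,0,0],"gripper": 50},{"linear": [0,0,0],"angular": [0,0,0],"gripper": 50},{"linear": [0,0,0],"angular": [0,0,0],"gripper": 50}]}}

```text
t: 36.87
eef_pos: [620.7, 82.8, 114.0]
orientation: [-0.375, 3.117, 0.0]
contact_force: [0.8, -0.2, -0.2]
opening: 64.8
```

```bash
python3 spat.py; python3 - <<'E'
from h import *
i,K,d,E=cam('wrist'); h=cv2.cvtColor(i,cv2.COLOR_RGB2HSV); m=((h[...,0]>45)&(h[...,0]<80)&(h[...,1]>60)).astype(np.uint8);m=cv2.morphologyEx(m,cv2.MORPH_OPEN,np.ones((3,3)))
P=px2w(np.argwhere(m)[:,::-1],64,K,d,E)[:,:2]; print(m.sum(),cv2.minEnclosingCircle(P.astype(np.float32)))
s=arm.get_state();Q=(np.c_[P,np.full(len(P),64)]-s['eef_pos'])@R.from_rotvec(s['orientation']).as_matrix(); print('tool',Q.min(0),Q.max(0))
E
```

```text
eef [620.7  82.8 114. ] x [-0.971 -0.237 -0.002] y [-0.237  0.971 -0.   ] z [ 0.002  0.    -1.   ] F [ 0.8 -0.2 -0.2] q [ 0.114  0.472  1.587  0.     1.08  -1.696] 64.81499930891928
3518 ((617.1463012695312, 82.26712036132812), 32.19577407836914)
tool [ -0.54258833 -31.55820782  50.27431269] [34.72725808 32.28807895 50.39693245]
```

{"name": "apply_moves", "arguments": {"rows": [{"linear": [-0.6,-0.1,-4],"angular": [0,0,0],"gripper": 50},{"linear": [-0.4,-0.1,-6],"angular": [0,0,0],"gripper": 50},{"linear": [0,0,-6],"angular": [0,0,0],"gripper": 50},{"linear": [0,0,-6],"angular": [0,0,0],"gripper": 50},{"linear": [0,0,-5],"angular": [0,0,0],"gripper": 50},{"linear": [0,0,-4],"angular": [0,0,0],"gripper": 50},{"linear": [0,0,0],"angular": [0,0,0],"gripper": 50},{"linear": [0,0,0],"angular": [0,0,0],"gripper": 50},{"linear": [0,0,0],"angular": [0,0,0],"gripper": 50}]}}

```text
t: 37.67
eef_pos: [618.9, 82.7, 81.8]
orientation: [-0.376, 3.119, 0.0]
contact_force: [0.6, 1.0, -0.8]
opening: 64.5
```

```bash
python3 spat.py
```

```text
eef [618.9  82.7  81.8] x [-0.971 -0.238 -0.   ] y [-0.238  0.971  0.   ] z [ 0.  0. -1.] F [ 0.6  1.  -0.8] q [ 0.114  0.5    1.629  0.     1.013 -1.696] 64.49071896874388
```

Free so far; 12.8 mm to go.

{"name": "apply_moves", "arguments": {"rows": [{"linear": [0,0,-3],"angular": [0,0,0],"gripper": 50},{"linear": [0,0,-3],"angular": [0,0,0],"gripper": 50},{"linear": [0,0,-2],"angular": [0,0,0],"gripper": 50},{"linear": [0,0,-2],"angular": [0,0,0],"gripper": 50},{"linear": [0,0,-1],"angular": [0,0,0],"gripper": 50},{"linear": [0,0,0],"angular": [0,0,0],"gripper": 50},{"linear": [0,0,0],"angular": [0,0,0],"gripper": 50},{"linear": [0,0,0],"angular": [0,0,0],"gripper": 50}]}}

```text
t: 38.33
eef_pos: [618.8, 82.7, 70.8]
orientation: [-0.376, 3.119, 0.0]
contact_force: [0.1, 0.4, -0.3]
opening: 64.2
```

```bash
python3 spat.py
```

```text
eef [618.8  82.7  70.8] x [-0.971 -0.238 -0.   ] y [-0.238  0.971  0.   ] z [ 0.  0. -1.] F [ 0.1  0.4 -0.3] q [ 0.114  0.511  1.641  0.     0.989 -1.696] 64.21886195039502
```

{"name": "apply_moves", "arguments": {"rows": [{"linear": [0,0,-1],"angular": [0,0,0],"gripper": 50},{"linear": [0,0,-0.7],"angular": [0,0,0],"gripper": 50},{"linear": [0,0,-0.5],"angular": [0,0,0],"gripper": 50},{"linear": [0,0,0],"angular": [0,0,0],"gripper": 50},{"linear": [0,0,0],"angular": [0,0,0],"gripper": 50}]}}

```text
t: 38.75
eef_pos: [619.0, 82.7, 69.1]
orientation: [-0.376, 3.118, 0.0]
contact_force: [-0.4, 0.5, 3.9]
opening: 64.9
```

```bash
python3 spat.py
```

```text
eef [619.   82.7  69.1] x [-0.971 -0.237 -0.001] y [-0.237  0.971  0.   ] z [ 0.001  0.    -1.   ] F [-0.4  0.5  3.9] q [ 0.114  0.513  1.643  0.     0.985 -1.696] 64.94751405347269
```

{"name": "apply_moves", "arguments": {"rows": [{"linear": [0,0,0],"angular": [0,0,0],"gripper": 68},{"linear": [0,0,0],"angular": [0,0,0],"gripper": 70},{"linear": [0,0,0],"angular": [0,0,0],"gripper": 70},{"linear": [0,0,0],"angular": [0,0,0],"gripper": 70},{"linear": [0,0,4],"angular": [0,0,0],"gripper": 70},{"linear": [0,0,8],"angular": [0,0,0],"gripper": 70},{"linear": [0,0,15],"angular": [0,0,0],"gripper": 70},{"linear": [0,0,30],"angular": [0,0,0],"gripper": 70},{"linear": [0,0,35],"angular": [0,0,0],"gripper": 70},{"linear": [0,0,35],"angular": [0,0,0],"gripper": 70},{"linear": [-30,-8,15],"angular": [0,0,0],"gripper": 70},{"linear": [-35,-10,0],"angular": [0,0,0],"gripper": 70}]}}

```text
t: 39.75
eef_pos: [557.2, 65.2, 215.7]
orientation: [-0.375, 3.108, -0.0]
contact_force: [-0.3, -0.3, 0.5]
opening: 69.7
```

{"name": "apply_moves", "arguments": {"rows": [{"linear": [-35,-30,0],"angular": [0,0,0],"gripper": 70},{"linear": [-30,-30,0],"angular": [0,0,0],"gripper": 70},{"linear": [-20,-35,0],"angular": [0,0,0],"gripper": 70},{"linear": [-10,-35,0],"angular": [0,0,0],"gripper": 70},{"linear": [0,-35,0],"angular": [0,0,0],"gripper": 70},{"linear": [0,-20,0],"angular": [0,0,0],"gripper": 70},{"linear": [0,0,0],"angular": [0,0,0],"gripper": 70},{"linear": [0,0,0],"angular": [0,0,0],"gripper": 70}]}}

```text
t: 40.42
eef_pos: [462.6, -117.5, 211.2]
orientation: [-0.372, 3.119, 0.001]
contact_force: [0.0, 0.2, 0.1]
opening: 70.2
```

```bash
python3 lid.py | head -3; python3 - <<'E'
from h import *
img,K,d,E=cam('top'); save('top3.png',img)
for t,z in [('cup',60),('twin',64),('spatula',10),('mortar',75),('bowl',50),('jar1',113),('turntable',18)]:
    for r in arm.cut_out(t,'top')[:3]:
        m=r['region'].astype(np.uint8); (c,rad)=cv2.minEnclosingCircle(np.argwhere(m)[:,::-1].astype(np.float32))
        print(t,round(r['score'],2),np.round(c,1),img[m>0].mean(0).round(),[px2w([c],zz,K,d,E)[0][:2].round(1).tolist() for zz in (z,90)],'r',rad*2.6)
o=cv2.cvtColor(cv2.imread('pics/top1.png'),cv2.COLOR_BGR2RGB)
dd=np.abs(o.astype(int)-img).sum(2)
for nm,b in {'mortar':(120,195,176,252),'bowl':(115,288,165,340),'turn':(454,224,540,294),'red':(238,262,268,292),'turq':(202,220,230,248)}.items(): print(nm,dd[b[1]:b[3],b[0]:b[2]].mean().round(1))
# white/green pixels in chest
sub=img[195:230,268:308]; hsv=cv2.cvtColor(sub,cv2.COLOR_RGB2HSV); w=(hsv[...,1]<45)&(hsv[...,2]>90); g=(hsv[...,0]>45)&(hsv[...,0]<80)&(hsv[...,1]>60)
for n,m,z in(('white',w,90),('green',g,64)):
    p=np.argwhere(m)[:,::-1].astype(np.float32)+[268,195]; print(n,len(p),[px2w([cv2.minEnclosingCircle(p.astype(np.float32))[0]],z,K,d,E).round(1).tolist(),cv2.minEnclosingCircle(p.astype(np.float32))[1]] if len(p)>2 else '')
E
```

```text
eef [ 462.6 -117.5  211.2] x [-0.972 -0.235 -0.001] y [-0.235  0.972  0.   ] z [ 0.001  0.    -1.   ] F [0.  0.2 0.1] q [-2.730e-01  1.670e-01  1.781e+00  1.000e-03  1.193e+00 -2.082e+00] 70.22993430466335
[ 0.13 -0.13  0.02]
[[243.8000030517578, 151.60000610351562], [305.0, 137.5], [313.5, 174.60000610351562], [252.3000030517578, 188.8000030517578]] 0.96
cup 0.91 [251.1 275.9] [143.  44.  43.] [[439.0, 174.0], [436.1, 169.3]] r 31.8052267074585
cup 0.66 [286.1 207.8] [156. 155. 156.] [[627.0, 84.8], [619.6, 82.3]] r 31.928296852111817
cup 0.56 [216.7 234.9] [ 51. 129. 129.] [[549.5, 271.9], [544.0, 264.9]] r 31.170513153076172
mortar 0.84 [145.8 224.4] [64. 61. 59.] [[574.0, 462.3], [570.9, 456.4]] r 73.35331230163574
bowl 0.9 [138.2 313.3] [170. 170. 169.] [[336.5, 474.2], [336.0, 458.4]] r 65.00926856994629
bowl 0.19 [145.6 223.9] [65. 61. 59.] [[580.5, 472.8], [572.2, 457.1]] r 73.54499664306641
jar1 0.88 [480.5 254. ] [149. 151. 155.] [[496.0, -423.5], [499.4, -431.2]] r 44.82670211791992
jar1 0.83 [517.5 255. ] [139. 141. 143.] [[494.3, -518.8], [497.6, -528.3]] r 45.6485897064209
turntable 0.78 [490.1 258.5] [156. 157. 159.] [[497.6, -481.4], [487.7, -455.8]] r 92.05843200683594
mortar 11.9
bowl 22.0
turn 20.9
red 16.2
turq 16.8
white 459 [[[617.0, 83.4, 90.0]], 12.330406188964844]
green 27 [[[602.9, 81.4, 64.0]], 10.198139190673828]
```

```bash
python3 - <<'E'
from h import *
img,K,d,E=cam('scene')
for r in arm.cut_out('spatula','scene')[:2]:
    b=cv2.boxPoints(cv2.minAreaRect(np.argwhere(r['region'])[:,::-1].astype(np.float32))); print(round(r['score'],2),px2w(b,8,K,d,E).round().tolist())
for r in arm.cut_out('cup','scene')[:4]: print(round(r['score'],2),r['box'],img[r['region']].mean(0).round())
print(arm.hand_in())
E
```

```text
0.93 [[570.0, -219.0, 8.0], [377.0, -271.0, 8.0], [375.0, -234.0, 8.0], [567.0, -185.0, 8.0]]
0.81 [322.3, 264.4, 339.2, 287.0] [157. 157. 153.]
0.66 [381.3, 284.3, 407.2, 308.3] [ 31. 130. 126.]
0.64 [374.1, 242.8, 395.9, 264.3] [139.  41.  36.]
0.45 [465.2, 258.1, 509.4, 298.0] [180. 181. 175.]
the job is handed in; nothing more can be done
None
```

The job is done and handed in at about 40.5 s of the 72 s allowed: the white cup stands nested in the green cup in the open chest. No verdict was reported.

- **Wrong side first:** I took the two brass hinges on the chest's back for the slot blocks. The blade felt along the back face with under 12 N and once rested lightly on the lid's top. The lid did not open and nothing was displaced.
- **Opening the lid:** A close wrist picture of the front face showed the mouth about 15.6 mm to the right of the slot's middle, as seen from the robot. The blade went in there without resistance, lifted the lid and swung it past upright. I measured about 1.8 rad just after opening and the same again at the end. The gripper kept about 100 mm away from the lid.
- **Spatula:** It lies flat on the bench near its old place, clear of the chest. The scene camera found it there at the end.
- **Cup:** I lowered it under control until it touched at a TCP height of 69.1 mm; full nesting predicts 69. The top camera then put its rim centre within about 2 mm of the green cup's.
- **Other things:** Bowl, mortar, jars, turntable and the other cups were where they had been, within the few millimetres the cameras resolve. The jars were only roughly checked.

The last look used numbers only, because the 12 picture views were used up. The gripper was clear of everything, with zero contact force, when I handed in.

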